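Clamp a machined housing in the crank-driven measuring clamp

TASK

Set the aluminium housing flat on the bed of the clamp, between the anvil and the sliding jaw, and let go of it. Then take the crank by its loose sleeve and, keeping the sleeve gripped for as long as the crank turns, wind it clockwise, slowly at the end, until the jaw holds the housing snugly against the anvil's pad (about 10 N of push at the sleeve, never more than 13 N), and let go. Do not disturb the three gauges and the jar standing about.

Things in the scene. Friction and masses are not known exactly. Their poses are not given: they have to be found in the camera images.
- part: the aluminium housing, a bright open-topped block 56 mm (its x) by 90 mm (its y) by 45 mm high (z), walls 9 mm, 0.3 to 0.6 kg; origin at its centre, half-way up. It starts on the black granite plate, and goes into the clamp with its 90 mm length along the clamp's y, so that its two 56 mm end faces meet anvil and jaw. Either end may face the anvil.
- clamp: the fixed clamp, a dark steel base 140 mm (its x) by 360 mm (its y), 30 mm thick, its top being the flat bed; origin at the centre of its underside, which lies on the table. The white gear housing with the crank stands at its -y end, the anvil on its +y half.
- anvil: anvil, a fixed aluminium block 80 mm wide in x, 30 mm thick in y, top 39 mm above the bed, placed differently each time; axes as the clamp's; origin at the centre of the block's flat -y face, 20 mm above the bed. An adjustable flat steel pad (60 by 30 mm) stands out of that face, toward the jaw, by 2 to 12 mm, differing each time and not measured; the housing is pressed against this pad.
- jaw: sliding jaw, aluminium block 70 mm wide in x, top 39 mm above the bed, on a dark carriage; origin at the centre of its flat +y face, 20 mm above the bed; axes as the clamp's. Driven only by the crank: 8 mm along the clamp's +y, toward the anvil, per radian, until it meets the housing, which it pushes along the bed to the anvil. Starts with 25 mm or more to spare. Stiffly sprung, about 20 N per mm.
- crank (a joint): crank angle, rad, about a vertical axis; grows clockwise seen from above, which closes the jaw. Wound slowly (0.04 m/s or less) it takes 4.5 to 6 N tangentially at the sleeve while idle; stays where left, also under load. Once the housing meets the anvil pad the push rises by some 1 N per 0.04 rad: snug is about 10 N in all (8.5 to 11.5 will do); above 13 N marks the housing.
- sleeve: the crank's grip, an upright black sleeve with two red bands, 26 mm in diameter, 50 mm tall; origin at its centre, half-way up, 104 mm above the table, 60 mm from the crank's axis. It spins freely on its pin, so a gripper that holds it need not turn as the crank goes round. The crank's arm lies 3 mm below the sleeve. The crank must not be turned unless the sleeve is gripped.
- crank_axis (a point): point on the crank's vertical axis, at the height of the sleeve's centre; fixed to the clamp, 130 mm from its origin along its -y
- plate: the fixed black granite plate, 240 (x) by 220 (y) by 30 mm; origin at the centre of its underside
- ring_gauge: bystander: steel ring, 48 mm across, 16 mm high, on the granite plate; origin under its centre
- gauge_block: bystander: upright steel gauge block, 30 by 12 by 35 mm high, on the granite plate; origin under its centre
- jar: bystander: white jar with a blue cap, 56 mm across, 70 mm high, beyond the clamp; origin under its centre
- plug_gauge: bystander: steel plug gauge, 26 mm across, standing about 60 mm high beyond the clamp; origin under its centre

How it is judged (in metres and radians):
On the way, in this order (a step that is already met when the one before it is completed fails the run):
1. the housing lies flat on the bed between anvil and jaw, let go (z of part in the frame of clamp between 0.049 and 0.056 m and angle between part's own z axis and vertical below 0.06 rad and y of part in the frame of anvil below -0.04 m and y of part in the frame of jaw above 0.04 m and x of part in the frame of clamp between -0.02 and 0.02 m and contact force between the fingers and part below 0.1 N), for 0.2 s.
2. the jaw, wound by the gripped sleeve, presses the housing against the anvil (contact force between the fingers and sleeve above 5 N and contact force between jaw and part above 12 N and contact force between anvil and part above 8 N), for 0.1 s.
At the end, for the whole second after the job is handed in: the housing lies flat on the bed (within 3 mm and 0.06 rad), within 20 mm of the clamp's centre line, in line with the clamp within 0.06 rad, held between jaw and anvil with a jaw force of 12 to 60 N, at rest, everything let go (contact force between jaw and part between 12 and 60 N and contact force between anvil and part above 8 N and z of part in the frame of clamp between 0.049 and 0.056 m and angle between part's own z axis and vertical below 0.06 rad and angle between the y axis of part and the y axis of clamp, either way round below 0.06 rad and x of part in the frame of clamp between -0.02 and 0.02 m and linear speed of part below 0.01 m/s); the robot touches nothing.
It fails at once if the clamp is overtightened (jaw force on the housing above 66 N) (contact force between jaw and part above 66 N).
It fails at once if the crank is wound while its sleeve is not gripped (velocity of joint crank above 0.6 rad/s and contact force between the fingers and sleeve below 1 N).
It fails at once if a bystander (ring gauge, gauge block, jar, plug gauge) is moved by more than 20 mm (distance of any of ring_gauge, gauge_block, jar, plug_gauge from where it was at the start of the episode above 0.02 m).
It also fails if it takes over 67 s, if anything falls off the work surface, if the arm or the gripper's body presses on something with over 40 N, if the wrist force passes 120 N, or if a joint passes its speed limit or range.

ROBOT

A 6-joint arm with a two-finger parallel gripper is mounted at the origin on the work surface. World frame = base frame: x ahead of the robot, y to its left, z up, the work surface at z = 0. Lengths are in mm, angles in degrees, forces in N, time in s.
With the tool pointing down it reaches from about 300 to 850 mm from the base axis. Payload 4.2 kg.
Tool frame: the origin (TCP) lies midway between the tips of the shut fingers; the grasp point (between the pads) lies 19 mm behind it; x points along the fingers, z is the direction in which the jaws open and shut, and the axes are right-handed (so a half turn about x gives the same grasp; the last joint's range is limited). The gripper opens to 91 mm and grips with 3 to 60 N. Pads are 32 mm wide; open, the fingers measure 118 mm over their backs; the gripper's body (76 mm by 178 mm) begins 60 mm behind the grasp point.
Start: joints at [74.255, 18.312, 89.639, -0, 72.044, -1.146], TCP at [144.931, 556.451, 213.976] pointing down, gripper open.
Joint ranges: [-177.97, 177.97], [-48.28, 115.42], [12.27, 149.76], [-77.06, 257.06], [2.81, 150.46], [-146.56, 146.56]. Speed limits (degrees/s): [147.25, 147.25, 180, 180, 180, 180].

INTERFACE

Orientations are given as [roll, pitch, yaw] about the fixed x, y, z axes, in that order (R = Rz(yaw) Ry(pitch) Rx(roll)).
In Python, from workcell import env gives the robot as it stands.
- The arm moves only by the tool send_rows, never from a script. Its argument "commands" is a list that holds one entry, the list of rows, each a list of 6 numbers: the shift along the tool's x, y, z normalised to -1 to 1, where 1 is 0.1 m, then the turn, a rotation vector about the tool's x, y, z normalised to -1 to 1, where 1 is 2 pi rad. In form: [[[x, y, z, wx, wy, wz], ...]]. A call has 1 to 20 rows; each row is the pose to reach, as a shift and turn from the pose commanded when the call began, along the tool's axes at that moment, turning the shorter way round; what a row does not reach only later rows make up. A row lasts 1/8 s, in which the tool goes at most 62.5 mm and 10.7 degrees, less where a joint would pass 70% of its speed; a pose out of reach is approached as far as the arm can. A call with a number of a shift or a turn outside -1 to 1 is refused whole. A call with a gripper value outside its range is refused whole. "jaw" is the closure, from -1 (fully open) to 1 (shut), so that 0 is half open, set as the call begins (left out, the last holds). The fingers move at their own pace and stop on an object; "force" is the grip in N (left out, the last holds). Time passes only in rows, so rows that repeat a pose let the fingers close. It gives the time, the measured TCP pose, the force and the opening at its end, in the units of the state.
- env.state(): the state, without advancing time (a new reading comes with each control period).
- env.grab_frame(name): name is "scene" or "top"; returns (picture, depth): 400x640x3 uint8, red, green, blue; 400x640 float32, mm along the optical axis (not along the pixel's ray), 0 where there is no reading.
- env.get_calibration(name): a dict with "mtx" (3x3 intrinsics, pixels), "camera_from_world" (4x4, takes a point from world to camera coordinates). Camera axes: x right, y up, looking along -z (the intrinsics and any distortion apply to the point x, -y, -z); pixel columns grow to the right and rows downward; lengths in mm; the calibration is good to about 2 mm. A picture is of the moment at which its call begins. get_calibration takes no time and is no camera call.
- env.job_done(): hands the job in, once; it reports no verdict.
The state is a dict: "time_s": time; "qpos": joint angles; "qvel": joint speeds; "effort": joint torques, N m; "ee_pos": TCP position; "ee_rot": TCP orientation; "force": force on the tool from outside, world axes, zero at the start; "torque": the same for the moment, N m; "gripper_width": finger opening in mm.
Only numpy, scipy, OpenCV 4.12 (cv2) and the standard library are available. Lean on these libraries where they do the work, as an engineer would, in place of code of your own. Each camera call takes 0.05 s, during which the arm holds its last target.

## Working session

There is one attempt and no reset: what is moved stays moved. The work goes in short steps, Python scripts to look and compute and a tool call to move; the robot and the scene stay as the last step left them, time stands still between calls to the robot, and variables do not carry over. Pictures are saved under pics/ and viewed, and the job is handed in when it is done.

Besides the shell and the picture viewer there is one more tool, called after "Emit:" as name(argument=value, ...), one argument or row to a line, values as JSON. send_rows: Moves the arm, as the interface text tells. Its arguments: {"type":"object","properties":{"commands":{"type":"array","items":{"type":"array","items":{"type":"array","items":{"type":"number","minimum":-1,"maximum":1}}}},"jaw":{"type":"number"},"force":{"type":"number"}},"required":["commands"]}

```bash
ls; mkdir -p pics; python3 - <<'E'
from workcell import env
import cv2,numpy as np
s=env.state();print(s)
for n in("scene","top"):
    p,d=env.grab_frame(n);cv2.imwrite(f"pics/{n}0.png",p[:,:,::-1]);np.save(f"pics/{n}0_d.npy",d);np.save(f"pics/{n}0_p.npy",p)
    c=env.get_calibration(n);print(n,c)
E
```

```text
pics
{'time_s': 0.0, 'qpos': array([ 7.42541725e+01,  1.83523932e+01,  8.97065322e+01, -6.52035309e-04,
        7.20428390e+01, -1.14620678e+00]), 'qvel': array([ 0.10066835, -0.00268566, -0.03594673, -0.07580339, -0.09531869,
       -0.01786314]), 'effort': array([ 1.69817686e-03, -4.12461770e+01, -2.31981236e+01,  7.30171893e-02,
        4.55566426e-02, -1.50653468e-04]), 'ee_pos': array([144.80589065, 555.95023849, 213.11187985]), 'ee_rot': array([ 179.20281577,   89.89823367, -105.39660337]), 'force': array([0.36911511, 0.36491939, 0.11341097]), 'torque': array([ 0.005074  , -0.00630855, -0.02224336]), 'gripper_width': 91.52980824623019}
scene {'mtx': array([[398.16917137,   0.        , 318.12446018],
       [  0.        , 398.16917137, 203.70126063],
       [  0.        ,   0.        ,   1.        ]]), 'camera_from_world': array([[ 7.83031557e-01,  6.21721976e-01,  1.79823616e-02,
        -5.36654675e+02],
       [-4.20814810e-01,  5.08265087e-01,  7.51386383e-01,
         1.56690308e+02],
       [ 4.58013620e-01, -5.95926494e-01,  6.59617418e-01,
        -1.16605391e+03],
       [ 0.00000000e+00,  0.00000000e+00,  0.00000000e+00,
         1.00000000e+00]])}
top {'mtx': array([[397.70586699,   0.        , 319.6670166 ],
       [  0.        , 397.70586699, 199.66445151],
       [  0.        ,   0.        ,   1.        ]]), 'camera_from_world': array([[ 4.78920355e-02, -9.98834910e-01, -5.93087288e-03,
         4.74539772e+01],
       [ 9.66984619e-01,  4.48753716e-02,  2.50852442e-01,
        -6.72610363e+02],
       [-2.50294026e-01, -1.77488969e-02,  9.68007168e-01,
        -8.98430900e+02],
       [ 0.00000000e+00,  0.00000000e+00,  0.00000000e+00,
         1.00000000e+00]])}
```

View pics/scene0.png

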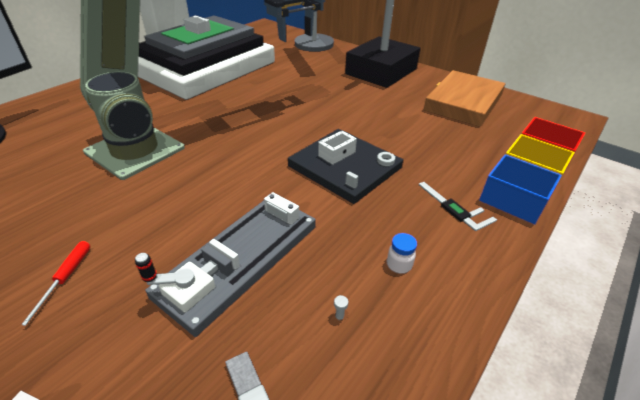

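View pics/top0.png

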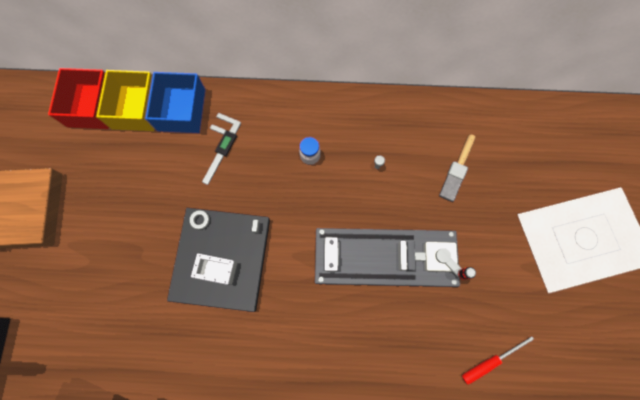

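```bash
cat > h.py <<'E'
from workcell import env
import cv2,numpy as np
def ray(n,px,z):
    c=env.get_calibration(n);K=c["mtx"];M=c["camera_from_world"]
    px=np.atleast_2d(np.asarray(px,float))
    d=np.c_[(px[:,0]-K[0,2])/K[0,0],-(px[:,1]-K[1,2])/K[1,1],-np.ones(len(px))]
    R=M[:3,:3];o=-R.T@M[:3,3];w=d@R
    t=(z-o[2])/w[:,2]
    return o+w*t[:,None]
def proj(n,P):
    c=env.get_calibration(n);K=c["mtx"];M=c["camera_from_world"]
    q=np.atleast_2d(P)@M[:3,:3].T+M[:3,3]
    return np.c_[K[0,0]*q[:,0]/-q[:,2]+K[0,2],K[1,1]*-q[:,1]/-q[:,2]+K[1,2]]
def cloud(n,d):
    c=env.get_calibration(n);K=c["mtx"];M=c["camera_from_world"]
    v,u=np.mgrid[0:d.shape[0],0:d.shape[1]]
    p=np.stack([(u-K[0,2])/K[0,0]*d,-(v-K[1,2])/K[1,1]*d,-d],-1)
    return (p-M[:3,3])@M[:3,:3]
E
python3 - <<'E'
from h import *
t=cv2.imread("pics/top0.png");d=np.load("pics/top0_d.npy");C=cloud("top",d)
for nm,(u,v) in dict(table=(300,330),plate=(190,245),bed=(365,255),anvil=(331,254),jaw=(404,254),gear=(435,248),sleeve=(469,272),part=(203,278),partin=(216,271),jar=(309,146),plug=(379,159)).items(): print(nm,C[v,u].round(1))
a=cv2.resize(t[195:320,160:280],None,fx=5,fy=5,interpolation=cv2.INTER_CUBIC);cv2.imwrite("pics/tA.png",a)
a=cv2.resize(t[220:295,305:485],None,fx=4.4,fy=4.4,interpolation=cv2.INTER_CUBIC);cv2.imwrite("pics/tB.png",a)
s=cv2.imread("pics/scene0.png")
a=cv2.resize(s[180:340,125:325],None,fx=3.7,fy=3.7,interpolation=cv2.INTER_CUBIC);cv2.imwrite("pics/sB.png",a)
a=cv2.resize(s[120:205,280:410],None,fx=6,fy=6,interpolation=cv2.INTER_CUBIC);cv2.imwrite("pics/sA.png",a)
E
```

```text
table [355.1 113.5   1. ]
plate [549.4 404.5  30.5]
bed [544.8 -41.   32.1]
anvil [538.9  45.3  68.9]
jaw [ 547.2 -131.6   69.8]
gear [ 566.4 -209.    62.6]
sleeve [ 505.3 -262.8  136.8]
part [466.6 347.6  76.6]
partin [486.8 328.4  39.6]
jar [816.1 114.   71.8]
plug [795.9 -70.9  52.1]
```

View pics/tA.png

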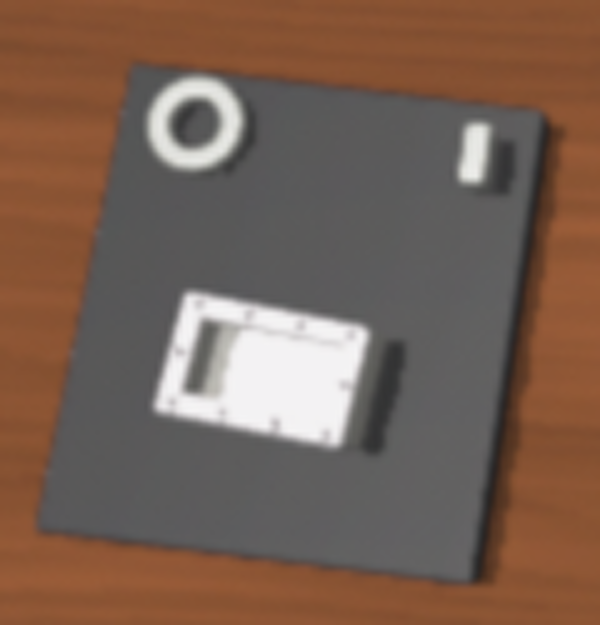

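View pics/tB.png

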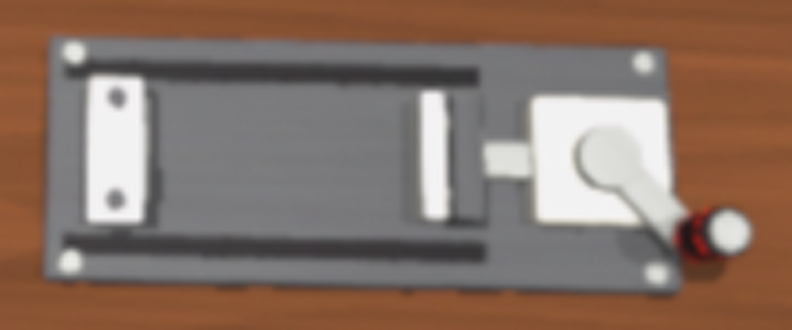

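View pics/sB.png

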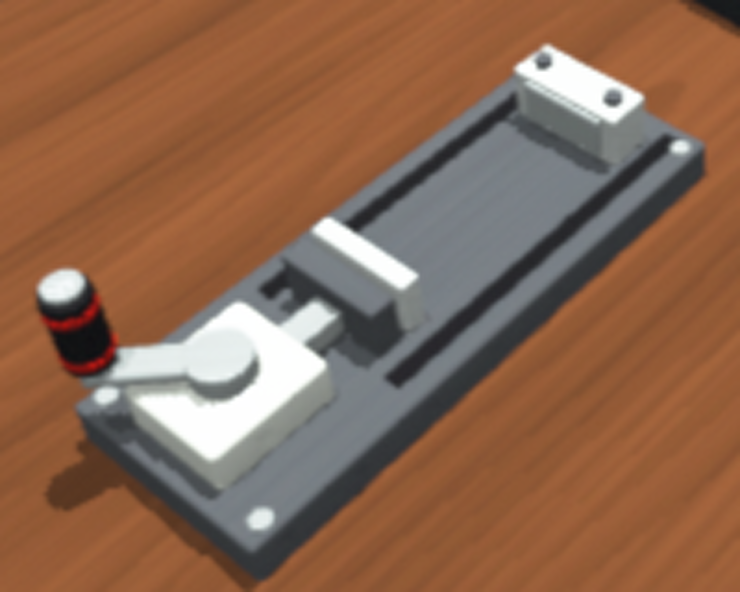

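View pics/sA.png

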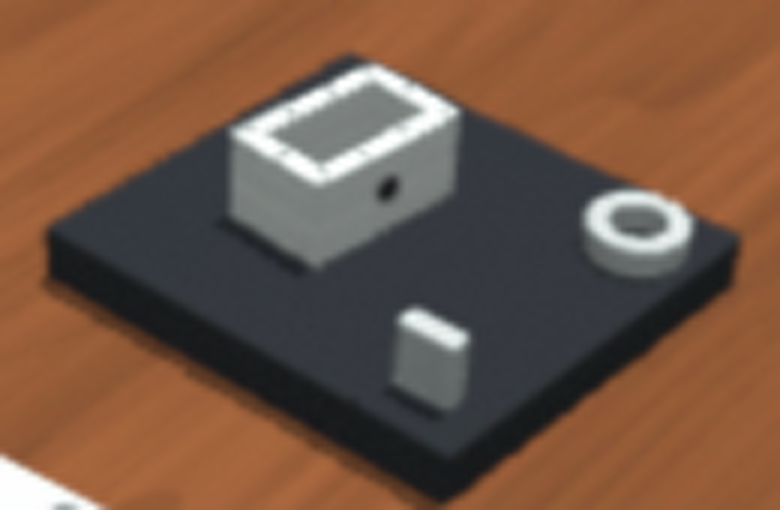

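```bash
cat > meas.py <<'E'
from h import *
t=np.load("pics/top0_p.npy");g=cv2.cvtColor(t,cv2.COLOR_RGB2GRAY);s=np.load("pics/scene0_p.npy");sg=cv2.cvtColor(s,cv2.COLOR_RGB2GRAY)
for n in("top","scene"):
    M=env.get_calibration(n)["camera_from_world"];print(n,"cam at",(-M[:3,:3].T@M[:3,3]).round(0))
def rect(n,g,box,th,z,hi=256):
    x0,y0,x1,y1=box;m=((g[y0:y1,x0:x1]>=th)&(g[y0:y1,x0:x1]<hi)).astype(np.uint8)
    cs,_=cv2.findContours(m,cv2.RETR_EXTERNAL,cv2.CHAIN_APPROX_NONE);c=max(cs,key=cv2.contourArea)[:,0,:].astype(float)+[x0,y0]
    W=ray(n,c,z)[:,:2].astype(np.float32)
    r=cv2.minAreaRect(W);return r,cv2.boxPoints(r),c
def show(nm,r):print(nm,"c",np.round(r[0][0],1),"sz",np.round(r[0][1],1),"ang",round(r[0][2],1),"box",r[1].round(0).tolist())
show("part",rect("top",g,(180,240,240,300),190,75))
show("part_s",rect("scene",sg,(310,125,365,165),200,75))
show("anvil",rect("top",g,(320,230,345,278),190,69))
show("anvil_s",rect("scene",sg,(255,185,310,220),200,69))
show("jaw",rect("top",g,(393,235,412,275),190,69))
show("jaw_s",rect("scene",sg,(205,235,245,268),200,69))
show("gauge_block",rect("top",g,(245,212,265,240),170,65))
show("ring",rect("top",g,(185,205,215,235),170,46))
# clamp base: grayish (low saturation) mask
hsv=cv2.cvtColor(t,cv2.COLOR_RGB2HSV);m=np.where((hsv[...,1]<60),255,0).astype(np.uint8)
show("clamp",rect("top",m,(300,215,500,300),200,30))
show("plate",rect("top",m,(150,195,285,320),200,30))
# bolts + crank disc for axis; red bands
hs=cv2.cvtColor(s,cv2.COLOR_RGB2HSV)
red=((hs[...,0]<5)|(hs[...,0]>172))&(hs[...,1]>170)&(hs[...,2]>90)
v,u=np.nonzero(red[240:295,125:170]);print("red scene",u.min()+125,u.max()+125,v.min()+240,v.max()+240)
E
python3 meas.py
```

```text
top cam at [ 423.   62. 1039.]
scene cam at [1020. -441.  661.]
part c [490.4 329.4] sz [90.7 56.1] ang 81.6 box [[456.0, 289.0], [512.0, 280.0], [525.0, 370.0], [469.0, 378.0]]
part_s c [489.2 328.9] sz [91.  56.6] ang 80.4 box [[454.0, 289.0], [509.0, 279.0], [525.0, 369.0], [469.0, 378.0]]
anvil c [540.5  45.3] sz [75.4 29.4] ang 2.6 box [[502.0, 58.0], [503.0, 29.0], [579.0, 32.0], [577.0, 62.0]]
anvil_s c [540.7  42.6] sz [80.3 34.6] ang 2.9 box [[500.0, 58.0], [501.0, 23.0], [582.0, 27.0], [580.0, 62.0]]
jaw c [ 545.1 -130.5] sz [12. 68.] ang 89.8 box [[511.0, -136.0], [579.0, -137.0], [579.0, -125.0], [511.0, -124.0]]
jaw_s c [ 545.6 -131. ] sz [70.1 12.9] ang 1.4 box [[510.0, -125.0], [511.0, -138.0], [581.0, -137.0], [580.0, -124.0]]
gauge_block c [602.4 238.7] sz [10.6 26.3] ang 87.0 box [[589.0, 234.0], [615.0, 233.0], [616.0, 243.0], [590.0, 245.0]]
ring c [613.7 386.1] sz [44.9 43.4] ang 6.8 box [[589.0, 405.0], [594.0, 362.0], [639.0, 367.0], [633.0, 410.0]]
clamp c [543.8 -97.2] sz [139.7 363.3] ang 1.6 box [[469.0, 82.0], [479.0, -281.0], [619.0, -277.0], [609.0, 86.0]]
plate c [521.1 326.3] sz [220.5 237.1] ang 86.0 box [[395.0, 225.0], [632.0, 208.0], [647.0, 428.0], [411.0, 445.0]]
red scene 137 155 259 280
```

```bash
cat > meas2.py <<'E'
from h import *
t=np.load("pics/top0_p.npy");g=cv2.cvtColor(t,cv2.COLOR_RGB2GRAY);s=np.load("pics/scene0_p.npy")
d=np.load("pics/top0_d.npy");C=cloud("top",d)
def lin(n,u,v):
    a=ray(n,[[u,v]],0)[0];b=ray(n,[[u,v]],100)[0];w=b-a;return a,w/np.linalg.norm(w)
def tri(p,q):
    a,u=lin("top",*p);b,w=lin("scene",*q)
    A=np.c_[u,-w];x=np.linalg.lstsq(A,b-a,rcond=None)[0];P,Q=a+x[0]*u,b+x[1]*w
    return ((P+Q)/2).round(1),round(np.linalg.norm(P-Q),1)
# 4 bolts
up=[(74,52),(644,63),(70,262),(657,274)];up=np.array(up)/4.4+[305,220]-0.0
sc=np.array([(0,0)])
B=ray("top",up,33)[:,:2];print("bolts",B.round(1).tolist(),"mean",B.mean(0).round(1))
print("dirs",[round(float(np.degrees(np.arctan2(-(p-q)[0],(p-q)[1]))),2) for p,q in((B[0],B[1]),(B[2],B[3]))])
sb=np.array([(680,147),(107,397),(260,519)])/3.7+[125,180]
print("bolts scene",ray("scene",sb,33)[:,:2].round(1).tolist())
print("cap",tri(np.array([731,230])/4.4+[305,220],np.array([65,282])/3.7+[125,180]))
print("hub",tri(np.array([606,155])/4.4+[305,220],np.array([223,358])/3.7+[125,180]))
# strips
for (u,v) in((365,236),(365,241),(365,276),(345,276),(365,262)):print((u,v),C[v,u].round(1),g[v,u])
print("hub z",C[254:258,440:446,2].round(0))
E
python3 meas2.py
```

```text
bolts [[598.7, 70.5], [607.7, -259.7], [478.8, 67.2], [487.9, -262.8]] mean [543.2 -96.2]
dirs [1.57, 1.58]
bolts scene [[602.2, 69.5], [492.8, -263.6], [611.2, -259.7]]
cap (array([ 505.8, -267. ,  134.8]), np.float64(2.8))
hub (array([ 548.7, -224.5,   71.3]), np.float64(0.8))
(365, 236) [593.4 -40.2  31.2] 59
(365, 241) [580.9 -40.7  28.4] 122
(365, 276) [492.9 -42.4  28.8] 60
(345, 276) [490.4   7.6  31.5] 63
(365, 262) [527.2 -41.3  32.9] 125
hub z [[79. 75. 78. 79. 79. 78.]
 [78. 79. 77. 75. 75. 79.]
 [77. 79. 79. 76. 78. 80.]
 [77. 78. 76. 76. 78. 77.]]
```

```bash
cat > p.py <<'E'
# usage: p.py "applied last row or -" x y z a n
import sys,json,os,numpy as np
from scipy.spatial.transform import Rotation as Ro
from workcell import env
f="cmd.json"
if os.path.exists(f): c=json.load(open(f));p=np.array(c["p"]);R=Ro.from_matrix(c["R"])
else: p=np.array([144.931,556.451,213.976]);R=Ro.from_euler('ZY',[75.401,90],degrees=True)
if sys.argv[1]!="-":
    r=np.array(json.loads(sys.argv[1]))
    p=p+R.apply(r[:3]*100);R=R*Ro.from_rotvec(r[3:]*2*np.pi)
    json.dump(dict(p=p.tolist(),R=R.as_matrix().tolist()),open(f,"w"))
zax=R.as_matrix()[:,2]
print("cmd",p.round(2),"a",round(np.degrees(np.arctan2(zax[1],zax[0])),2),"down",R.as_matrix()[:,0].round(4))
s=env.state();print("meas",s["time_s"],s["ee_pos"].round(2),"F",s["force"].round(2),"w",round(s["gripper_width"],1))
if len(sys.argv)>2:
    x,y,z,a,n=map(float,sys.argv[2:7]);n=int(n)
    T=Ro.from_euler('ZY',[a,90],degrees=True)
    d=R.inv().apply(np.array([x,y,z])-p)/100;w=(R.inv()*T).as_rotvec()/(2*np.pi)
    for k in range(1,n+1):print(np.r_[d*k/n,w*k/n].round(4).tolist())
E
python3 p.py - 489.8 329.2 150 75.4 4
```

```text
cmd [144.93 556.45 213.98] a 75.4 down [ 0.  0. -1.]
meas 0.1 [144.8  555.99 213.2 ] F [-0.   -0.48 -0.2 ] w 91.2
[0.1599, -0.9775, -0.3325, 0.0, 0.0, -0.0]
[0.3199, -1.9551, -0.6649, 0.0, 0.0, -0.0]
[0.4798, -2.9326, -0.9974, 0.0, 0.0, -0.0]
[0.6398, -3.9101, -1.3299, 0.0, 0.0, -0.0]
```

Emit:
send_rows(
  commands=[
    [[0,-0.3,-0.1,0,0,0],[0,-0.65,-0.22,0,0,0],[0,-0.98,-0.33,0,0,0]],
  ],
)

```text
time_s: 0.48
ee_pos: [232.1, 498.9, 213.5]
ee_rot: [176.0, 89.9, -108.5]
force: [0.0, 0.6, 0.4]
gripper_width: 91.2
```

Emit:
send_rows(
  commands=[
    [[0,-0.5,-0.17,0,0,0],[0,-0.98,-0.33,0,0,0]],
  ],
)

```text
time_s: 0.72
ee_pos: [318.9, 442.1, 213.6]
ee_rot: [164.9, 90.0, -119.6]
force: [-0.2, -0.1, 0.9]
gripper_width: 91.2
```

Emit:
send_rows(
  commands=[
    [[0,-0.5,-0.17,0,0,0],[0,-0.98,-0.33,0,0,0]],
  ],
)

```text
time_s: 0.98
ee_pos: [405.6, 385.3, 213.6]
ee_rot: [136.5, 90.0, -148.1]
force: [-0.2, 0.3, -0.1]
gripper_width: 91.1
```

```bash
for i in 1 2 3; do python3 p.py "[0,-0.98,-0.33,0,0,0]" 489.8 329.2 130 -9 8; done
```

```text
cmd [231.45 499.82 213.98] a 75.4 down [ 0.  0. -1.]
meas 0.975 [405.64 385.26 213.6 ] F [-0.17  0.35 -0.06] w 91.1
[0.105, -0.3663, -0.125, 0.0293, 0.0, -0.0]
[0.2099, -0.7325, -0.25, 0.0586, 0.0, -0.0]
[0.3149, -1.0988, -0.375, 0.0879, 0.0, -0.0]
[0.4199, -1.4651, -0.4999, 0.1172, 0.0, -0.0]
[0.5248, -1.8313, -0.6249, 0.1465, 0.0, -0.0]
[0.6298, -2.1976, -0.7499, 0.1758, 0.0, -0.0]
[0.7348, -2.5639, -0.8749, 0.2051, 0.0, -0.0]
[0.8398, -2.9301, -0.9999, 0.2344, 0.0, -0.0]
cmd [317.97 443.18 213.98] a 75.4 down [ 0.  0. -1.]
meas 0.975 [405.64 385.26 213.6 ] F [-0.17  0.35 -0.06] w 91.1
[0.105, -0.2438, -0.0837, 0.0293, 0.0, -0.0]
[0.2099, -0.4875, -0.1675, 0.0586, 0.0, -0.0]
[0.3149, -0.7313, -0.2512, 0.0879, 0.0, -0.0]
[0.4199, -0.9751, -0.3349, 0.1172, 0.0, -0.0]
[0.5249, -1.2188, -0.4187, 0.1465, 0.0, -0.0]
[0.6298, -1.4626, -0.5024, 0.1758, 0.0, -0.0]
[0.7348, -1.7064, -0.5862, 0.2051, 0.0, -0.0]
[0.8398, -1.9501, -0.6699, 0.2344, 0.0, -0.0]
cmd [404.49 386.54 213.98] a 75.4 down [-0.  0. -1.]
meas 0.975 [405.64 385.26 213.6 ] F [-0.17  0.35 -0.06] w 91.1
[0.105, -0.1213, -0.0425, 0.0293, -0.0, -0.0]
[0.2099, -0.2425, -0.085, 0.0586, -0.0, -0.0]
[0.3149, -0.3638, -0.1275, 0.0879, -0.0, -0.0]
[0.4199, -0.4851, -0.1699, 0.1172, -0.0, -0.0]
[0.5249, -0.6063, -0.2124, 0.1465, -0.0, -0.0]
[0.6298, -0.7276, -0.2549, 0.1758, -0.0, -0.0]
[0.7348, -0.8489, -0.2974, 0.2051, -0.0, -0.0]
[0.8398, -0.9701, -0.3399, 0.2344, -0.0, -0.0]
```

Emit:
send_rows(
  commands=[
    [[0.1,-0.12,-0.04,0.029,0,0],[0.21,-0.24,-0.08,0.058,0,0],[0.31,-0.36,-0.13,0.087,0,0],[0.42,-0.49,-0.17,0.116,0,0],[0.52,-0.61,-0.21,0.145,0,0],[0.63,-0.73,-0.255,0.174,0,0],[0.73,-0.85,-0.3,0.203,0,0],[0.84,-0.97,-0.34,0.232,0,0],[0.84,-0.97,-0.34,0.2344,0,0],[0.84,-0.97,-0.34,0.2344,0,0]],
  ],
)

```text
time_s: 2.22
ee_pos: [489.5, 329.4, 130.1]
ee_rot: [154.3, 90.0, 145.4]
force: [-0.0, 0.5, 0.1]
gripper_width: 91.4
```

```bash
python3 p.py "[0.84, -0.97, -0.34, 0.2344, 0, 0]" 489.8 329.2 38 -9 5;python3 - <<'E'
from h import *
p,d=env.grab_frame("top");cv2.imwrite("pics/t1.png",cv2.resize(p[200:380,100:320,::-1],None,fx=3.6,fy=3.3))
p,d=env.grab_frame("scene");cv2.imwrite("pics/s1.png",cv2.resize(p[80:220,250:450,::-1],None,fx=4,fy=4))
E
```

```text
cmd [489.78 329.19 129.98] a -8.98 down [ 0.  0. -1.]
meas 2.225 [489.52 329.38 130.1 ] F [-0.01  0.45  0.06] w 91.4
[0.184, 0.0, 0.0, 0.0, -0.0, 0.0]
[0.3679, 0.0, 0.0001, 0.0, -0.0, 0.0]
[0.5519, 0.0001, 0.0001, 0.0, -0.0, 0.0]
[0.7358, 0.0001, 0.0001, 0.0, -0.0, 0.0]
[0.9198, 0.0001, 0.0001, 0.0, -0.0, 0.0]
```

View pics/s1.png

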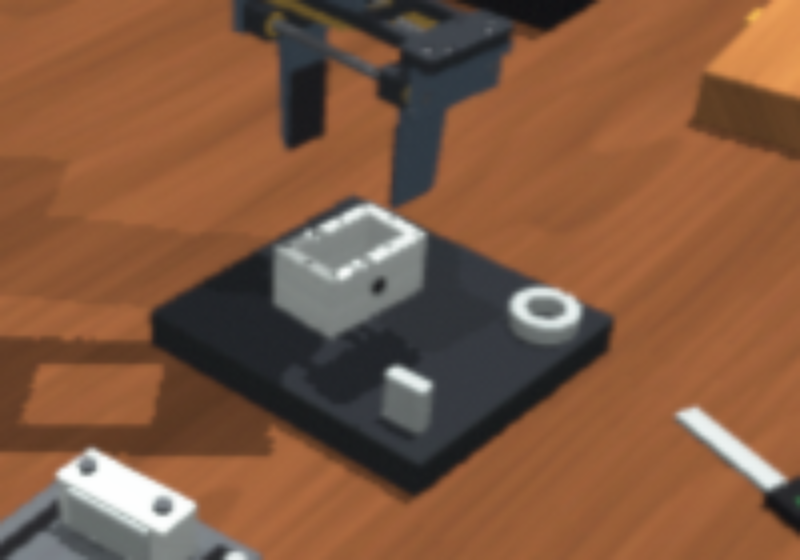

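The fingers (tips at about (290,145) and (400,200) in the crop) straddle the housing's long sides, and the ring and gauge block are clear.

Emit:
send_rows(
  commands=[
    [[0.25,0,0,0,0,0],[0.5,0,0,0,0,0],[0.7,0,0,0,0,0],[0.85,0,0,0,0,0],[0.91,0,0,0,0,0],[0.91,0,0,0,0,0]],
  ],
)

```text
time_s: 3.08
ee_pos: [489.8, 329.3, 39.0]
ee_rot: [88.0, 90.0, 79.0]
force: [-0.5, -0.3, 0.2]
gripper_width: 91.1
```

Emit:
send_rows(
  commands=[
    [[0,0,0,0,0,0],[0,0,0,0,0,0],[0,0,0,0,0,0],[0,0,0,0,0,0],[0,0,0,0,0,0],[0,0,0,0,0,0]],
  ],
  jaw=1,
  force=40,
)

```text
time_s: 3.82
ee_pos: [489.8, 329.2, 39.2]
ee_rot: [56.6, 90.0, 47.6]
force: [-1.4, -1.5, 2.5]
gripper_width: 55.9
```

```bash
python3 p.py "[0.91, 0, 0, 0, 0, 0]" 489.8 329.2 120 -9 5
```

```text
cmd [489.78 329.19  38.98] a -8.98 down [ 0.  0. -1.]
meas 3.825 [489.84 329.22  39.17] F [-1.35 -1.5   2.53] w 55.9
[-0.162, 0.0, 0.0, 0.0, -0.0, 0.0]
[-0.3241, 0.0, 0.0001, 0.0, -0.0, 0.0]
[-0.4861, 0.0001, 0.0001, 0.0, -0.0, 0.0]
[-0.6482, 0.0001, 0.0001, 0.0, -0.0, 0.0]
[-0.8102, 0.0001, 0.0001, 0.0, -0.0, 0.0]
```

Emit:
send_rows(
  commands=[
    [[-0.1,0,0,0,0,0],[-0.35,0,0,0,0,0],[-0.65,0,0,0,0,0],[-0.9,0,0,0,0,0]],
  ],
)

```text
time_s: 4.32
ee_pos: [489.4, 328.9, 129.6]
ee_rot: [-138.9, 89.9, -147.9]
force: [0.2, -0.2, -4.3]
gripper_width: 55.8
```

```bash
python3 p.py "[-0.9, 0, 0, 0, 0, 0]" 543.1 -45 129 1.6 10
```

```text
cmd [489.78 329.19 128.98] a -8.98 down [ 0.  0. -1.]
meas 4.325 [489.38 328.91 129.56] F [ 0.19 -0.2  -4.3 ] w 55.8
[-0.0, -0.3613, 0.1111, -0.0029, -0.0, 0.0]
[-0.0, -0.7226, 0.2222, -0.0059, -0.0, 0.0]
[-0.0001, -1.0838, 0.3333, -0.0088, -0.0, 0.0]
[-0.0001, -1.4451, 0.4444, -0.0118, -0.0, 0.0]
[-0.0001, -1.8064, 0.5554, -0.0147, -0.0, 0.0]
[-0.0001, -2.1677, 0.6665, -0.0176, -0.0, 0.0]
[-0.0002, -2.5289, 0.7776, -0.0206, -0.0, 0.0]
[-0.0002, -2.8902, 0.8887, -0.0235, -0.0, 0.0]
[-0.0002, -3.2515, 0.9998, -0.0265, -0.0, 0.0]
[-0.0002, -3.6128, 1.1109, -0.0294, -0.0, 0.0]
```

Weight about 4.3 N, so the housing is held. I'll carry it over in four calls with the turn in the first.

Emit:
send_rows(
  commands=[
    [[0,-0.2,0.06,-0.007,0,0],[0,-0.5,0.15,-0.015,0,0],[0,-0.9,0.28,-0.0294,0,0]],
  ],
)

```text
time_s: 4.7
ee_pos: [502.8, 235.3, 128.5]
ee_rot: [-165.0, 89.9, -163.1]
force: [-0.0, -0.5, -5.4]
gripper_width: 55.9
```

```bash
python3 p.py "[0, -0.9, 0.28, -0.0294, 0, 0]" 543.1 -45 129 1.6 3
```

```text
cmd [503.39 235.92 128.98] a 1.6 down [ 0.  0. -1.]
meas 4.7 [502.8  235.31 128.54] F [-0.05 -0.47 -5.4 ] w 55.9
[-0.0001, -0.9397, 0.1062, 0.0, -0.0, 0.0]
[-0.0002, -1.8795, 0.2123, 0.0, -0.0, 0.0]
[-0.0002, -2.8192, 0.3185, 0.0, -0.0, 0.0]
```

Emit:
send_rows(
  commands=[
    [[0,-0.47,0.05,0,0,0],[0,-0.94,0.106,0,0,0]],
  ],
)

```text
time_s: 4.95
ee_pos: [516.0, 140.8, 128.6]
ee_rot: [-167.3, 89.9, -165.6]
force: [0.9, 0.4, -5.5]
gripper_width: 55.9
```

Emit:
send_rows(
  commands=[
    [[0,-0.47,0.05,0,0,0],[0,-0.94,0.106,0,0,0]],
  ],
)

```text
time_s: 5.2
ee_pos: [529.2, 47.0, 128.6]
ee_rot: [179.2, 89.9, -179.2]
force: [0.3, -0.9, -4.8]
gripper_width: 55.9
```

Emit:
send_rows(
  commands=[
    [[0,-0.4,0.05,0,0,0],[0,-0.7,0.08,0,0,0],[0,-0.94,0.106,0,0,0],[0,-0.94,0.106,0,0,0],[0,-0.94,0.106,0,0,0]],
  ],
)

```text
time_s: 5.82
ee_pos: [542.4, -44.6, 128.6]
ee_rot: [149.2, 89.9, 150.8]
force: [0.3, -0.2, -5.2]
gripper_width: 55.8
```

```bash
for i in 1 2 3; do python3 p.py "[0, -0.94, 0.106, 0, 0, 0]" 543.1 -45 39.2 1.6 1; done; python3 - <<'E'
from h import *
p,d=env.grab_frame("scene");cv2.imwrite("pics/s2.png",cv2.resize(p[130:340,125:365,::-1],None,fx=3.2,fy=2.8))
E
```

```text
cmd [516.61 142.26 128.98] a 1.6 down [ 0.  0. -1.]
meas 5.825 [542.44 -44.58 128.57] F [ 0.29 -0.18 -5.23] w 55.8
[0.8978, -1.8792, 0.2125, 0.0, -0.0, 0.0]
cmd [529.83  48.59 128.98] a 1.6 down [ 0.  0. -1.]
meas 5.825 [542.44 -44.58 128.57] F [ 0.29 -0.18 -5.23] w 55.8
[0.8978, -0.9392, 0.1065, 0.0, -0.0, 0.0]
cmd [543.05 -45.08 128.98] a 1.6 down [ 0.  0. -1.]
meas 5.825 [542.44 -44.58 128.57] F [ 0.29 -0.18 -5.23] w 55.8
[0.8978, 0.0008, 0.0005, 0.0, -0.0, 0.0]
```

View pics/s2.png

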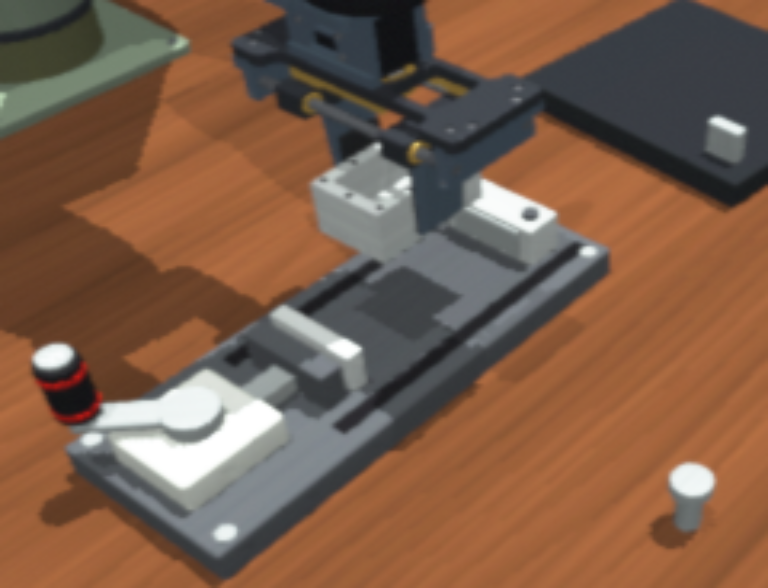

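The housing is held level above the bed (about (370,200) in the crop), between the jaw at (315,340) and the anvil at (510,215). Lowering it.

Emit:
send_rows(
  commands=[
    [[0.2,0,0,0,0,0],[0.45,0,0,0,0,0],[0.65,0,0,0,0,0],[0.78,0,0,0,0,0],[0.85,0,0,0,0,0],[0.88,0,0,0,0,0],[0.9,0,0,0,0,0],[0.9,0,0,0,0,0]],
  ],
)

```text
time_s: 6.88
ee_pos: [543.4, -45.1, 39.4]
ee_rot: [-2.1, 89.9, -0.5]
force: [-0.7, 0.6, -5.2]
gripper_width: 55.9
```

```bash
python3 p.py "[0.9, 0, 0, 0, 0, 0]"
```

```text
cmd [543.05 -45.08  38.98] a 1.6 down [ 0.  0. -1.]
meas 6.875 [543.41 -45.11  39.36] F [-0.72  0.58 -5.18] w 55.9
```

Still carrying the full weight, so it is not down yet. Lowering in small steps.

Emit:
send_rows(
  commands=[
    [[0.003,0,0,0,0,0],[0.006,0,0,0,0,0],[0.01,0,0,0,0,0],[0.01,0,0,0,0,0]],
  ],
)

```text
time_s: 7.38
ee_pos: [543.4, -45.1, 39.2]
ee_rot: [-4.4, 89.9, -2.8]
force: [-1.4, -0.4, 6.1]
gripper_width: 55.8
```

Emit:
send_rows(
  commands=[
    [[0,0,0,0,0,0],[0,0,0,0,0,0],[0,0,0,0,0,0],[0,0,0,0,0,0]],
  ],
  jaw=-0.7,
)

```text
time_s: 7.88
ee_pos: [543.2, -45.1, 37.9]
ee_rot: [41.9, 90.0, 43.5]
force: [-0.2, -0.9, 0.1]
gripper_width: 77.2
```

Emit:
send_rows(
  commands=[
    [[-0.1,0,0,0,0,0],[-0.35,0,0,0,0,0],[-0.65,0,0,0,0,0],[-1,0,0,0,0,0]],
  ],
)

```text
time_s: 8.38
ee_pos: [542.9, -45.1, 139.3]
ee_rot: [142.5, 90.0, 144.1]
force: [0.9, 0.2, 0.4]
gripper_width: 77.9
```

Emit:
send_rows(
  commands=[
    [[-0.3,0,0,0,0,0],[-0.5,0,0,0,0,0],[-0.5,0,0,0,0,0]],
  ],
)

```text
time_s: 8.75
ee_pos: [544.1, -45.2, 190.1]
ee_rot: [-6.4, 89.7, -4.8]
force: [1.3, -0.7, -0.6]
gripper_width: 77.3
```

```bash
for r in 0.01 -1 -0.5; do python3 p.py "[$r, 0, 0, 0, 0, 0]" 505 -267.7 185 15 2; done; python3 - <<'E'
from h import *
p,d=env.grab_frame("scene");cv2.imwrite("pics/s3.png",cv2.resize(p[130:340,125:365,::-1],None,fx=3.2,fy=2.8));np.save("pics/s3.npy",p)
p,d=env.grab_frame("top");cv2.imwrite("pics/t3.png",cv2.resize(p[200:320,300:500,::-1],None,fx=4,fy=4))
E
```

```text
cmd [543.05 -45.08  37.98] a 1.6 down [ 0.  0. -1.]
meas 8.75 [544.11 -45.17 190.05] F [ 1.26 -0.71 -0.58] w 77.3
[-0.7351, -1.1074, -0.2213, -0.0186, -0.0, 0.0]
[-1.4702, -2.2147, -0.4426, -0.0372, -0.0, 0.0]
cmd [543.05 -45.08 137.98] a 1.6 down [ 0.  0. -1.]
meas 8.75 [544.11 -45.17 190.05] F [ 1.26 -0.71 -0.58] w 77.3
[-0.2351, -1.1074, -0.2213, -0.0186, -0.0, 0.0]
[-0.4702, -2.2147, -0.4426, -0.0372, -0.0, 0.0]
cmd [543.05 -45.08 187.98] a 1.6 down [ 0.  0. -1.]
meas 8.75 [544.11 -45.17 190.05] F [ 1.26 -0.71 -0.58] w 77.3
[0.0149, -1.1074, -0.2213, -0.0186, -0.0, 0.0]
[0.0298, -2.2147, -0.4426, -0.0372, -0.0, 0.0]
```

View pics/s3.png

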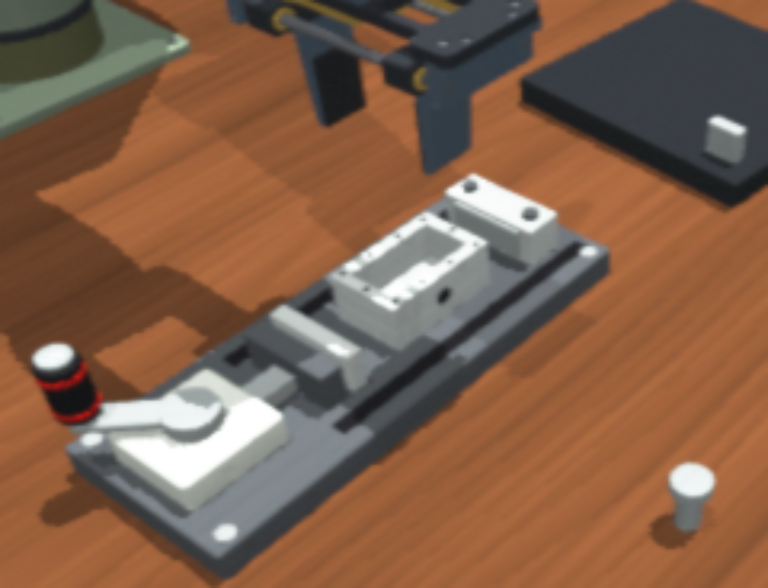

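View pics/t3.png

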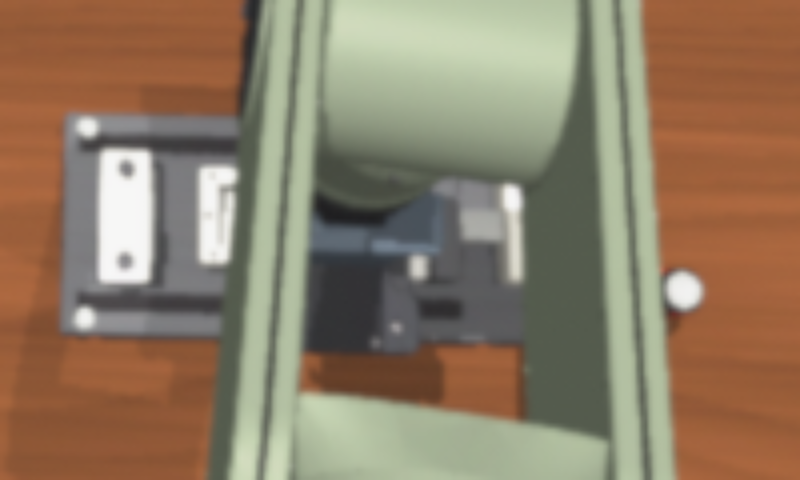

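```bash
python3 - <<'E'
from h import *
for n,f,b in(("scene","pics/s3.npy",(125,240,170,295)),("scene","pics/scene0_p.npy",(125,240,170,295)),("top","pics/top0_p.npy",(445,255,485,285))):
    p=np.load(f);x0,y0,x1,y1=b;hs=cv2.cvtColor(p,cv2.COLOR_RGB2HSV)[y0:y1,x0:x1]
    m=((hs[...,0]<6)|(hs[...,0]>170))&(hs[...,1]>190)
    v,u=np.nonzero(m);print(n,"red",len(u),u.min()+x0,u.max()+x0,v.min()+y0,v.max()+y0,"z104:",ray(n,[[(u.min()+u.max())/2+x0,(v.min()+v.max())/2+y0]],104)[0].round(1),ray(n,[[u.mean()+x0,v.mean()+y0]],104)[0].round(1))
    w=((hs[...,2]>180)&(hs[...,1]<60)).astype(np.uint8)
    nn,l,st,ce=cv2.connectedComponentsWithStats(w)
    for i in range(1,nn):
        if st[i,4]>10:print("  white",st[i],(ce[i]+[x0,y0]).round(1),ray(n,[ce[i]+[x0,y0]],134)[0].round(1))
E
```

```text
scene red 85 137 156 260 280 z104: [ 510.3 -269.8  104. ] [ 513.2 -269.7  104. ]
  white [11 13 12  9 79] [141.3 256.7] [ 505.3 -267.8  134. ]
  white [ 30  33  15  10 113] [162.7 277.7] [ 572.2 -271.7  134. ]
  white [25 45  7  5 25] [153.2 286.6] [ 575.5 -292.   134. ]
  white [36 45  9 10 59] [165.8 289. ] [ 595.1 -282.1  134. ]
scene red 88 136 155 260 280 z104: [ 508.9 -270.9  104. ] [ 512.5 -270.4  104. ]
  white [10 13 13  8 77] [141.1 256.6] [ 505.  -267.8  134. ]
  white [ 30  33  15   9 108] [163.1 277.5] [ 572.3 -271.   134. ]
  white [26 45  6  4 21] [153.4 286.4] [ 575.6 -291.6  134. ]
  white [36 46  9  9 56] [165.9 289. ] [ 595.3 -282.1  134. ]
top red 7 463 465 270 277 z104: [ 504.3 -262.9  104. ] [ 501.2 -262.2  104. ]
  white [  0   0  15  17 199] [451.2 262.6] [ 524.6 -224.8  134. ]
  white [22 13  8  9 51] [470.5 272.1] [ 505.5 -267.2  134. ]
  white [ 7 26  4  3 11] [453.6 281.9] [ 482.1 -228.7  134. ]
```

Emit:
send_rows(
  commands=[
    [[0,-0.3,-0.06,0,0,0],[0,-0.6,-0.12,0,0,0],[0,-0.9,-0.18,0,0,0]],
  ],
  jaw=-0.4,
  force=50,
)

```text
time_s: 9.22
ee_pos: [526.6, -136.1, 186.4]
ee_rot: [161.5, 89.8, 163.1]
force: [0.3, -0.1, -0.5]
gripper_width: 63.7
```

```bash
python3 p.py "[0, -0.9, -0.18, 0, 0, 0]" 505.2 -267.6 165 -70 2
```

```text
cmd [ 527.58 -135.54  187.98] a 1.6 down [ 0.  0. -1.]
meas 9.225 [ 526.62 -136.15  186.44] F [ 0.32 -0.1  -0.52] w 63.7
[0.1149, -0.6569, -0.1303, 0.0994, -0.0, -0.0]
[0.2298, -1.3138, -0.2606, 0.1989, -0.0, -0.0]
```

Emit:
send_rows(
  commands=[
    [[0.02,-0.14,-0.03,0.028,0,0],[0.05,-0.28,-0.06,0.056,0,0],[0.08,-0.42,-0.085,0.085,0,0],[0.1,-0.56,-0.11,0.113,0,0],[0.12,-0.7,-0.14,0.142,0,0],[0.15,-0.84,-0.17,0.17,0,0],[0.15,-0.95,-0.19,0.1989,0,0],[0.15,-0.95,-0.19,0.1989,0,0]],
  ],
)

```text
time_s: 10.22
ee_pos: [510.5, -231.2, 171.6]
ee_rot: [-137.9, 89.9, 152.1]
force: [-0.5, -0.6, -0.1]
gripper_width: 63.6
```

```bash
python3 p.py "[0.15, -0.95, -0.19, 0.1989, 0, 0]" 505.2 -267.6 165 -70 2
```

```text
cmd [ 511.24 -231.04  172.98] a -70.0 down [ 0.  0. -1.]
meas 10.225 [ 510.51 -231.23  171.56] F [-0.55 -0.62 -0.14] w 63.6
[0.0399, -0.0909, 0.1615, -0.0, -0.0, 0.0]
[0.0798, -0.1818, 0.3229, -0.0, -0.0, 0.0]
```

Emit:
send_rows(
  commands=[
    [[0.04,-0.09,0.16,0,0,0],[0.08,-0.18,0.323,0,0,0],[0.08,-0.18,0.323,0,0,0],[0.08,-0.18,0.323,0,0,0]],
  ],
)

```text
time_s: 10.72
ee_pos: [505.2, -267.6, 164.8]
ee_rot: [175.4, 90.0, 105.4]
force: [-0.3, 0.0, 1.4]
gripper_width: 63.7
```

```bash
python3 p.py "[0.08, -0.18, 0.323, 0, 0, 0]" 505.2 -267.6 87 -70 1;  python3 - <<'E'
from h import *
p,d=env.grab_frame("scene");cv2.imwrite("pics/s4.png",cv2.resize(p[190:340,75:295,::-1],None,fx=3.6,fy=3.6))
E
```

```text
cmd [ 505.37 -267.55  164.98] a -70.0 down [-0.  0. -1.]
meas 10.725 [ 505.24 -267.62  164.78] F [-0.28  0.05  1.35] w 63.7
[0.7798, -0.0018, -0.0001, -0.0, -0.0, 0.0]
```

View pics/s4.png

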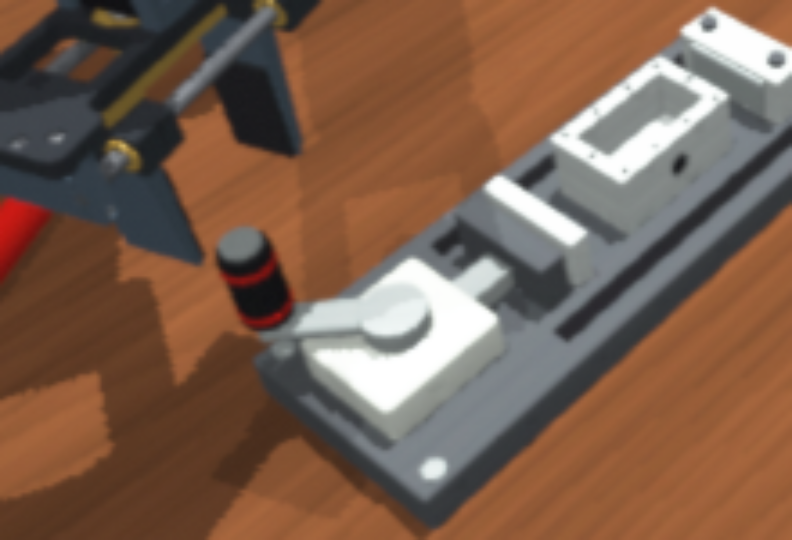

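The fingers (tips at (195,260) and (295,150) in the crop) sit either side of the sleeve, whose cap is at (243,245). Descending and gripping.

Emit:
send_rows(
  commands=[
    [[0.2,0,0,0,0,0],[0.4,0,0,0,0,0],[0.6,0,0,0,0,0],[0.72,0,0,0,0,0],[0.78,0,0,0,0,0],[0.78,0,0,0,0,0]],
  ],
)

```text
time_s: 11.52
ee_pos: [505.5, -267.5, 87.0]
ee_rot: [128.4, 90.0, 58.4]
force: [0.7, -0.3, 0.8]
gripper_width: 64.1
```

Emit:
send_rows(
  commands=[
    [[0,0,0,0,0,0],[0,0,0,0,0,0],[0,0,0,0,0,0],[0,0,0,0,0,0],[0,0,0,0,0,0],[0,0,0,0,0,0]],
  ],
  jaw=1,
  force=40,
)

```text
time_s: 12.28
ee_pos: [505.4, -267.6, 87.0]
ee_rot: [70.4, 90.0, 0.4]
force: [0.1, 0.1, 0.3]
gripper_width: 25.2
```

```bash
python3 p.py "[0.78, 0, 0, 0, 0, 0]";  python3 - <<'E'
from h import *
p,d=env.grab_frame("scene");cv2.imwrite("pics/s5.png",cv2.resize(p[190:340,75:295,::-1],None,fx=3.6,fy=3.6))
E
```

```text
cmd [ 505.37 -267.55   86.98] a -70.0 down [-0.  0. -1.]
meas 12.275 [ 505.42 -267.58   87.03] F [0.07 0.12 0.34] w 25.2
```

View pics/s5.png

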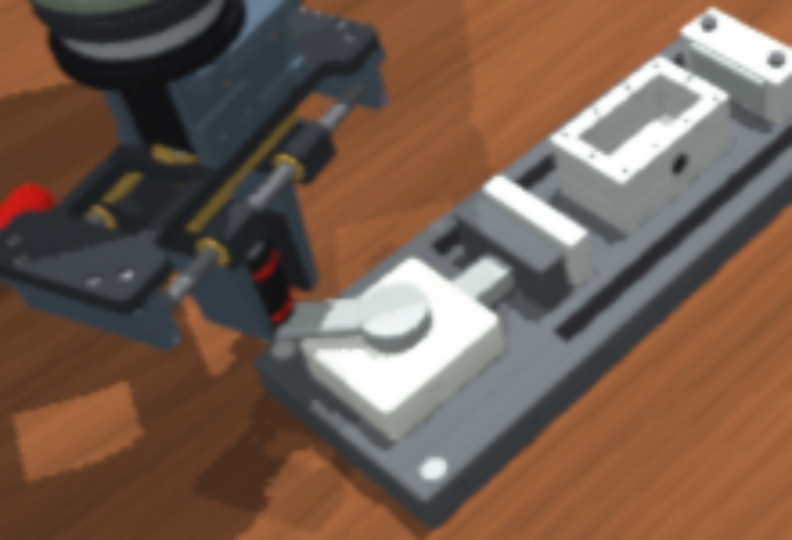

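Gripped at 25.2 mm, about 60 mm from the estimated axis. Next, a planner for the arc rows.

```bash
cat > arc.py <<'E'
# arc.py "last row|-" cx cy r step_rad n : rows clockwise from current commanded angle
import sys,json,numpy as np
from scipy.spatial.transform import Rotation as Ro
from workcell import env
c=json.load(open("cmd.json"));p=np.array(c["p"]);R=Ro.from_matrix(c["R"])
if sys.argv[1]!="-":
    r=np.array(json.loads(sys.argv[1]));p=p+R.apply(r[:3]*100);R=R*Ro.from_rotvec(r[3:]*2*np.pi)
    json.dump(dict(p=p.tolist(),R=R.as_matrix().tolist()),open("cmd.json","w"))
cx,cy,rad,st=map(float,sys.argv[2:6]);n=int(sys.argv[6])
s=env.state();m=s["ee_pos"];F=s["force"]
ph=np.arctan2(p[1]-cy,p[0]-cx);phm=np.arctan2(m[1]-cy,m[0]-cx)
t=np.array([np.sin(phm),-np.cos(phm)]);rr=np.array([np.cos(phm),np.sin(phm)])
print("t",s["time_s"],"cmd",p.round(1),"phi",round(np.degrees(ph),1),"r",round(np.hypot(p[1]-cy,p[0]-cx),2),"| meas",m.round(1),"phi",round(np.degrees(phm),1),"r",round(np.hypot(m[1]-cy,m[0]-cx),2),"| tool pushes: tang",round(-F[:2]@t,2),"rad",round(-F[:2]@rr,2),"Fz",F[2].round(1),"w",round(s["gripper_width"],1))
o=[]
for k in range(1,n+1):
    a=ph-st*k;q=np.array([cx+rad*np.cos(a),cy+rad*np.sin(a),p[2]])
    d=R.inv().apply(q-p)/100;o.append([0]+d[1:].round(3).tolist()+[0,0,0])
print(json.dumps(o))
E
python3 arc.py - 548.3 -225.8 60 0.08 12
```

```text
t 12.325 cmd [ 505.4 -267.5   87. ] phi -135.8 r 59.88 | meas [ 505.4 -267.6   87. ] phi -135.7 r 59.91 | tool pushes: tang -0.64 rad 0.33 Fz 0.9 w 25.6
[[0, -0.019, -0.044, 0, 0, 0], [0, -0.033, -0.09, 0, 0, 0], [0, -0.044, -0.137, 0, 0, 0], [0, -0.051, -0.184, 0, 0, 0], [0, -0.054, -0.232, 0, 0, 0], [0, -0.053, -0.28, 0, 0, 0], [0, -0.048, -0.328, 0, 0, 0], [0, -0.04, -0.375, 0, 0, 0], [0, -0.027, -0.421, 0, 0, 0], [0, -0.012, -0.467, 0, 0, 0], [0, 0.008, -0.511, 0, 0, 0], [0, 0.031, -0.553, 0, 0, 0]]
```

Emit:
send_rows(
  commands=[
    [[0,-0.019,-0.044,0,0,0],[0,-0.033,-0.09,0,0,0],[0,-0.044,-0.137,0,0,0],[0,-0.051,-0.184,0,0,0],[0,-0.054,-0.232,0,0,0],[0,-0.053,-0.28,0,0,0]],
  ],
)

```text
time_s: 13.08
ee_pos: [491.4, -244.8, 87.1]
ee_rot: [5.5, 89.8, -64.5]
force: [0.9, -6.2, -0.5]
gripper_width: 25.3
```

```bash
python3 arc.py "[0, -0.053, -0.28, 0, 0, 0]" 548.3 -225.8 60 0.08 14
```

```text
t 13.075 cmd [ 490.8 -243.    87. ] phi -163.3 r 60.02 | meas [ 491.4 -244.8   87.1] phi -161.5 r 60.01 | tool pushes: tang 6.14 rad -1.1 Fz -0.5 w 25.3
[[0, 0.005, -0.048, 0, 0, 0], [0, 0.013, -0.095, 0, 0, 0], [0, 0.026, -0.141, 0, 0, 0], [0, 0.041, -0.187, 0, 0, 0], [0, 0.061, -0.231, 0, 0, 0], [0, 0.084, -0.273, 0, 0, 0], [0, 0.11, -0.313, 0, 0, 0], [0, 0.139, -0.351, 0, 0, 0], [0, 0.172, -0.386, 0, 0, 0], [0, 0.207, -0.419, 0, 0, 0], [0, 0.244, -0.449, 0, 0, 0], [0, 0.284, -0.476, 0, 0, 0], [0, 0.326, -0.5, 0, 0, 0], [0, 0.369, -0.52, 0, 0, 0]]
```

Emit:
send_rows(
  commands=[
    [[0,0.005,-0.048,0,0,0],[0,0.013,-0.095,0,0,0],[0,0.026,-0.141,0,0,0],[0,0.041,-0.187,0,0,0],[0,0.061,-0.231,0,0,0],[0,0.084,-0.273,0,0,0],[0,0.11,-0.313,0,0,0],[0,0.139,-0.351,0,0,0],[0,0.172,-0.386,0,0,0],[0,0.207,-0.419,0,0,0],[0,0.244,-0.449,0,0,0],[0,0.284,-0.476,0,0,0],[0,0.326,-0.5,0,0,0],[0,0.369,-0.52,0,0,0]],
  ],
)

```text
time_s: 14.82
ee_pos: [506.2, -182.5, 87.0]
ee_rot: [-77.3, 89.8, -147.2]
force: [-4.2, -4.3, 2.3]
gripper_width: 25.2
```

```bash
python3 arc.py "[0, 0.369, -0.52, 0, 0, 0]" 548.3 -225.8 60 0.08 16
```

```text
t 14.825 cmd [ 507.7 -181.6   87. ] phi 132.5 r 60.04 | meas [ 506.2 -182.5   87. ] phi 134.2 r 60.41 | tool pushes: tang 5.95 rad 0.15 Fz 2.3 w 25.2
[[0, 0.045, -0.016, 0, 0, 0], [0, 0.091, -0.029, 0, 0, 0], [0, 0.138, -0.038, 0, 0, 0], [0, 0.186, -0.044, 0, 0, 0], [0, 0.234, -0.045, 0, 0, 0], [0, 0.282, -0.043, 0, 0, 0], [0, 0.33, -0.037, 0, 0, 0], [0, 0.377, -0.027, 0, 0, 0], [0, 0.423, -0.014, 0, 0, 0], [0, 0.467, 0.003, 0, 0, 0], [0, 0.511, 0.024, 0, 0, 0], [0, 0.552, 0.048, 0, 0, 0], [0, 0.592, 0.076, 0, 0, 0], [0, 0.629, 0.106, 0, 0, 0], [0, 0.663, 0.139, 0, 0, 0], [0, 0.695, 0.175, 0, 0, 0]]
```

Idle push is about 6 N with almost no radial load. Continuing.

Emit:
send_rows(
  commands=[
    [[0,0.045,-0.016,0,0,0],[0,0.091,-0.029,0,0,0],[0,0.138,-0.038,0,0,0],[0,0.186,-0.044,0,0,0],[0,0.234,-0.045,0,0,0],[0,0.282,-0.043,0,0,0],[0,0.33,-0.037,0,0,0],[0,0.377,-0.027,0,0,0],[0,0.423,-0.014,0,0,0],[0,0.467,0.003,0,0,0],[0,0.511,0.024,0,0,0],[0,0.552,0.048,0,0,0],[0,0.592,0.076,0,0,0],[0,0.629,0.106,0,0,0],[0,0.663,0.139,0,0,0],[0,0.695,0.175,0,0,0]],
  ],
)

```text
time_s: 16.82
ee_pos: [576.8, -172.7, 87.0]
ee_rot: [-141.5, 89.7, 148.5]
force: [-4.9, 3.5, 5.6]
gripper_width: 25.5
```

```bash
python3 arc.py "[0, 0.695, 0.175, 0, 0, 0]" 548.3 -225.8 60 0.08 18
```

```text
t 16.825 cmd [ 579.  -174.2   87. ] phi 59.2 r 60.01 | meas [ 576.8 -172.7   87. ] phi 61.8 r 60.26 | tool pushes: tang 6.02 rad -0.8 Fz 5.6 w 25.5
[[0, 0.029, 0.038, 0, 0, 0], [0, 0.054, 0.079, 0, 0, 0], [0, 0.077, 0.121, 0, 0, 0], [0, 0.096, 0.166, 0, 0, 0], [0, 0.111, 0.211, 0, 0, 0], [0, 0.123, 0.258, 0, 0, 0], [0, 0.131, 0.305, 0, 0, 0], [0, 0.135, 0.353, 0, 0, 0], [0, 0.135, 0.401, 0, 0, 0], [0, 0.131, 0.449, 0, 0, 0], [0, 0.124, 0.496, 0, 0, 0], [0, 0.113, 0.543, 0, 0, 0], [0, 0.098, 0.588, 0, 0, 0], [0, 0.079, 0.633, 0, 0, 0], [0, 0.057, 0.675, 0, 0, 0], [0, 0.032, 0.716, 0, 0, 0], [0, 0.004, 0.755, 0, 0, 0], [0, -0.028, 0.791, 0, 0, 0]]
```

Emit:
send_rows(
  commands=[
    [[0,0.029,0.038,0,0,0],[-0.002,0.054,0.079,0,0,0],[-0.002,0.077,0.121,0,0,0],[-0.004,0.096,0.166,0,0,0],[-0.004,0.111,0.211,0,0,0],[-0.005,0.123,0.258,0,0,0],[-0.005,0.131,0.305,0,0,0],[-0.005,0.135,0.353,0,0,0],[-0.005,0.135,0.401,0,0,0],[-0.005,0.131,0.449,0,0,0],[-0.005,0.124,0.496,0,0,0],[-0.005,0.113,0.543,0,0,0],[-0.005,0.098,0.588,0,0,0],[-0.005,0.079,0.633,0,0,0],[-0.005,0.057,0.675,0,0,0],[-0.005,0.032,0.716,0,0,0],[-0.005,0.004,0.755,0,0,0],[-0.005,-0.028,0.791,0,0,0]],
  ],
)

```text
time_s: 19.08
ee_pos: [604.1, -247.2, 87.1]
ee_rot: [145.0, 89.8, 75.0]
force: [2.8, 6.7, -0.7]
gripper_width: 25.4
```

```bash
python3 arc.py "[-0.005, -0.028, 0.791, 0, 0, 0]" 548.3 -225.8 60 0.08 18;python3 - <<'E'
from h import *
p,d=env.grab_frame("scene");cv2.imwrite("pics/s6.png",cv2.resize(p[150:340,105:345,::-1],None,fx=3.2,fy=3));np.save("pics/s6.npy",p)
E
```

```text
t 19.075 cmd [ 603.4 -249.5   87.5] phi -23.3 r 60.01 | meas [ 604.1 -247.2   87.1] phi -20.9 r 59.74 | tool pushes: tang 7.27 rad -0.23 Fz -0.7 w 25.4
[[0, -0.034, 0.034, 0, 0, 0], [0, -0.071, 0.064, 0, 0, 0], [0, -0.11, 0.092, 0, 0, 0], [0, -0.152, 0.116, 0, 0, 0], [0, -0.195, 0.138, 0, 0, 0], [0, -0.239, 0.155, 0, 0, 0], [0, -0.285, 0.169, 0, 0, 0], [0, -0.332, 0.179, 0, 0, 0], [0, -0.38, 0.186, 0, 0, 0], [0, -0.428, 0.188, 0, 0, 0], [0, -0.476, 0.187, 0, 0, 0], [0, -0.523, 0.182, 0, 0, 0], [0, -0.571, 0.173, 0, 0, 0], [0, -0.617, 0.161, 0, 0, 0], [0, -0.662, 0.145, 0, 0, 0], [0, -0.706, 0.125, 0, 0, 0], [0, -0.748, 0.102, 0, 0, 0], [0, -0.788, 0.075, 0, 0, 0]]
```

View pics/s6.png

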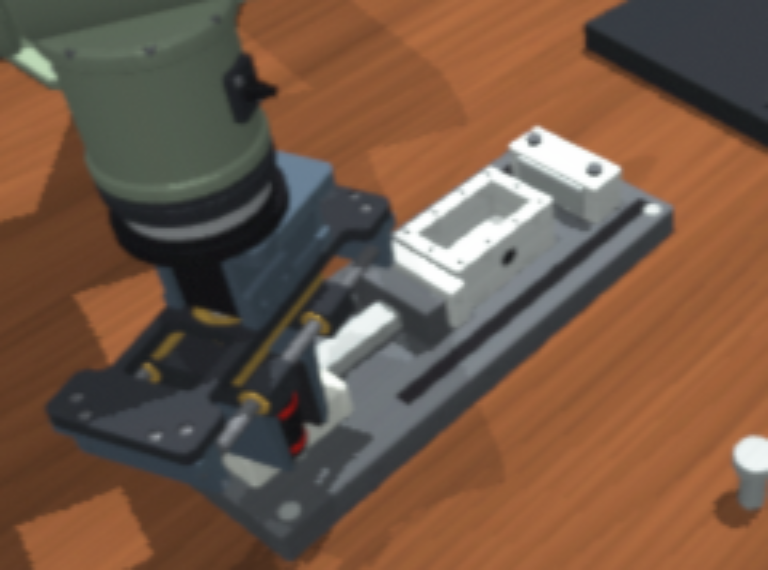

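The jaw has just reached the housing at about (430,280) in the crop. It is still about 20–28 mm of travel (2.3–3.5 rad) from the pad.

Emit:
send_rows(
  commands=[
    [[0,-0.034,0.034,0,0,0],[0,-0.071,0.064,0,0,0],[0,-0.11,0.092,0,0,0],[0,-0.152,0.116,0,0,0],[0,-0.195,0.138,0,0,0],[0,-0.239,0.155,0,0,0],[0,-0.285,0.169,0,0,0],[0,-0.332,0.179,0,0,0],[0,-0.38,0.186,0,0,0],[0,-0.428,0.188,0,0,0],[0,-0.476,0.187,0,0,0],[0,-0.523,0.182,0,0,0],[0,-0.571,0.173,0,0,0],[0,-0.617,0.161,0,0,0],[0,-0.662,0.145,0,0,0],[0,-0.706,0.125,0,0,0]],
  ],
)

```text
time_s: 21.12
ee_pos: [543.6, -285.3, 87.2]
ee_rot: [66.8, 89.7, -3.2]
force: [7.4, 0.0, -3.4]
gripper_width: 25.1
```

```bash
python3 arc.py "[0, -0.706, 0.125, 0, 0, 0]" 548.3 -225.8 60 0.08 12;python3 - <<'E'
from h import *
p,d=env.grab_frame("scene");cv2.imwrite("pics/s7.png",cv2.resize(p[180:270,205:325,::-1],None,fx=6,fy=6));np.save("pics/s7.npy",p)
E
```

```text
t 21.125 cmd [ 541.3 -285.4   87.5] phi -96.6 r 60.02 | meas [ 543.6 -285.3   87.2] phi -94.5 r 59.64 | tool pushes: tang 7.33 rad 0.62 Fz -3.4 w 25.1
[[0, -0.042, -0.023, 0, 0, 0], [0, -0.082, -0.05, 0, 0, 0], [0, -0.12, -0.08, 0, 0, 0], [0, -0.155, -0.112, 0, 0, 0], [0, -0.187, -0.147, 0, 0, 0], [0, -0.217, -0.185, 0, 0, 0], [0, -0.244, -0.225, 0, 0, 0], [0, -0.267, -0.267, 0, 0, 0], [0, -0.287, -0.311, 0, 0, 0], [0, -0.303, -0.356, 0, 0, 0], [0, -0.316, -0.402, 0, 0, 0], [0, -0.324, -0.449, 0, 0, 0]]
```

View pics/s7.png

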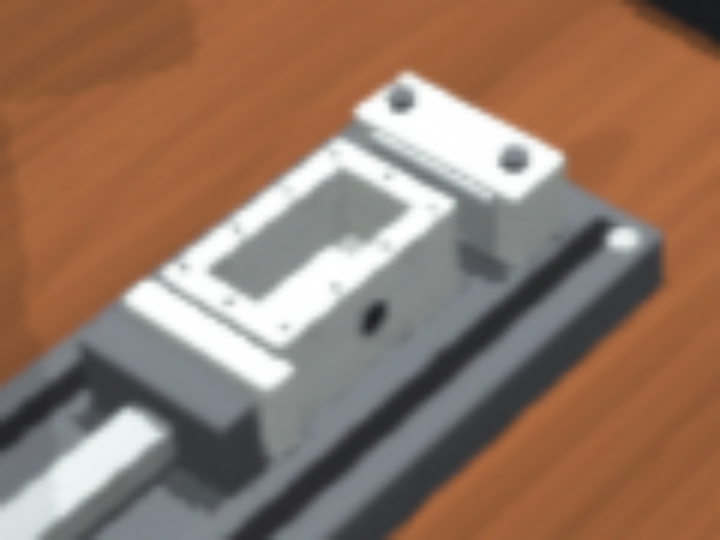

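The housing is being pushed along squarely, with a gap of about 10–18 mm left to the pad (near (440,200) in the crop). I'll wind 0.8 rad more, then slow down.

Emit:
send_rows(
  commands=[
    [[0,-0.042,-0.023,0,0,0],[0,-0.082,-0.05,0,0,0],[0,-0.12,-0.08,0,0,0],[0,-0.155,-0.112,0,0,0],[0,-0.187,-0.147,0,0,0],[0,-0.217,-0.185,0,0,0],[0,-0.244,-0.225,0,0,0],[0,-0.267,-0.267,0,0,0],[0,-0.287,-0.311,0,0,0],[0,-0.303,-0.356,0,0,0]],
  ],
)

```text
time_s: 22.42
ee_pos: [502.1, -263.9, 87.2]
ee_rot: [26.2, 89.7, -43.8]
force: [3.9, -6.0, -5.9]
gripper_width: 25.4
```

```bash
python3 arc.py "[0, -0.303, -0.356, 0, 0, 0]" 548.3 -225.8 60 0.04 14;python3 - <<'E'
from h import *
p,d=env.grab_frame("scene");cv2.imwrite("pics/s8.png",cv2.resize(p[180:270,205:325,::-1],None,fx=6,fy=6));np.save("pics/s8.npy",p)
E
```

```text
t 22.425 cmd [ 500.7 -262.3   87.5] phi -142.5 r 60.0 | meas [ 502.1 -263.9   87.2] phi -140.5 r 59.84 | tool pushes: tang 7.06 rad -0.83 Fz -5.9 w 25.4
[[0, -0.007, -0.023, 0, 0, 0], [0, -0.013, -0.046, 0, 0, 0], [0, -0.018, -0.07, 0, 0, 0], [0, -0.021, -0.093, 0, 0, 0], [0, -0.024, -0.117, 0, 0, 0], [0, -0.027, -0.141, 0, 0, 0], [0, -0.028, -0.165, 0, 0, 0], [0, -0.028, -0.189, 0, 0, 0], [0, -0.027, -0.213, 0, 0, 0], [0, -0.025, -0.237, 0, 0, 0], [0, -0.022, -0.261, 0, 0, 0], [0, -0.019, -0.285, 0, 0, 0], [0, -0.014, -0.308, 0, 0, 0], [0, -0.008, -0.332, 0, 0, 0]]
```

View pics/s8.png

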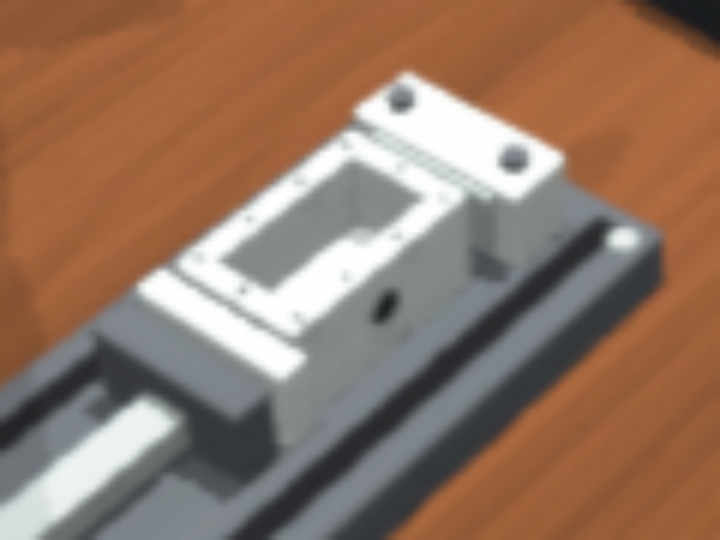

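Emit:
send_rows(
  commands=[
    [[0.001,-0.007,-0.023,0,0,0],[0.002,-0.013,-0.046,0,0,0],[0.003,-0.018,-0.07,0,0,0],[0.004,-0.021,-0.093,0,0,0]],
  ],
)

```text
time_s: 22.98
ee_pos: [496.7, -256.3, 87.1]
ee_rot: [16.2, 89.7, -53.8]
force: [1.4, -6.7, -1.9]
gripper_width: 25.3
```

```bash
python3 arc.py "[0.004, -0.021, -0.093, 0, 0, 0]" 548.3 -225.8 60 0.04 4
```

```text
t 22.975 cmd [ 495.5 -254.3   87.1] phi -151.6 r 59.96 | meas [ 496.7 -256.3   87.1] phi -149.4 r 59.89 | tool pushes: tang 6.47 rad -2.16 Fz -1.9 w 25.3
[[0, -0.003, -0.024, 0, 0, 0], [0, -0.005, -0.048, 0, 0, 0], [0, -0.007, -0.072, 0, 0, 0], [0, -0.007, -0.096, 0, 0, 0]]
```

Emit:
send_rows(
  commands=[
    [[0,-0.003,-0.024,0,0,0],[0,-0.005,-0.048,0,0,0],[0,-0.007,-0.072,0,0,0],[0,-0.007,-0.096,0,0,0]],
  ],
)

```text
time_s: 23.48
ee_pos: [492.4, -247.5, 87.1]
ee_rot: [8.2, 89.7, -61.8]
force: [1.9, -6.5, -2.3]
gripper_width: 25.6
```

```bash
python3 arc.py "[0, -0.007, -0.096, 0, 0, 0]" 548.3 -225.8 60 0.04 4
```

```text
t 23.475 cmd [ 491.6 -245.5   87.1] phi -160.8 r 60.03 | meas [ 492.4 -247.5   87.1] phi -158.8 r 59.97 | tool pushes: tang 6.76 rad -0.53 Fz -2.3 w 25.6
[[0, 0.001, -0.024, 0, 0, 0], [0, 0.003, -0.048, 0, 0, 0], [0, 0.006, -0.072, 0, 0, 0], [0, 0.009, -0.095, 0, 0, 0]]
```

Emit:
send_rows(
  commands=[
    [[0,0.001,-0.024,0,0,0],[0,0.003,-0.048,0,0,0],[0,0.006,-0.072,0,0,0],[0,0.009,-0.095,0,0,0]],
  ],
)

```text
time_s: 23.98
ee_pos: [489.6, -238.2, 87.1]
ee_rot: [-1.8, 89.8, -71.8]
force: [0.4, -6.1, -2.0]
gripper_width: 25.5
```

```bash
python3 arc.py "[0, 0.009, -0.095, 0, 0, 0]" 548.3 -225.8 60 0.04 4
```

```text
t 23.975 cmd [ 489.2 -236.3   87.1] phi -169.9 r 60.02 | meas [ 489.6 -238.2   87.1] phi -168.1 r 60.03 | tool pushes: tang 6.09 rad -0.91 Fz -2.0 w 25.5
[[0, 0.005, -0.024, 0, 0, 0], [0, 0.01, -0.047, 0, 0, 0], [0, 0.017, -0.07, 0, 0, 0], [0, 0.024, -0.093, 0, 0, 0]]
```

Emit:
send_rows(
  commands=[
    [[0,0.005,-0.024,0,0,0],[0,0.01,-0.047,0,0,0],[0,0.017,-0.07,0,0,0],[0,0.024,-0.093,0,0,0]],
  ],
)

```text
time_s: 24.48
ee_pos: [488.3, -228.5, 87.1]
ee_rot: [-13.3, 89.8, -83.2]
force: [-1.1, -6.7, -1.8]
gripper_width: 25.2
```

```bash
python3 arc.py "[0, 0.024, -0.093, 0, 0, 0]" 548.3 -225.8 60 0.04 4;python3 - <<'E'
from h import *
p,d=env.grab_frame("scene");cv2.imwrite("pics/s9.png",cv2.resize(p[180:270,205:325,::-1],None,fx=6,fy=6));np.save("pics/s9.npy",p)
E
```

```text
t 24.475 cmd [ 488.3 -226.7   87.1] phi -179.1 r 60.03 | meas [ 488.3 -228.5   87.1] phi -177.4 r 60.1 | tool pushes: tang 6.66 rad -1.43 Fz -1.8 w 25.2
[[0, 0.009, -0.022, 0, 0, 0], [0, 0.018, -0.045, 0, 0, 0], [0, 0.028, -0.066, 0, 0, 0], [0, 0.039, -0.088, 0, 0, 0]]
```

View pics/s9.png

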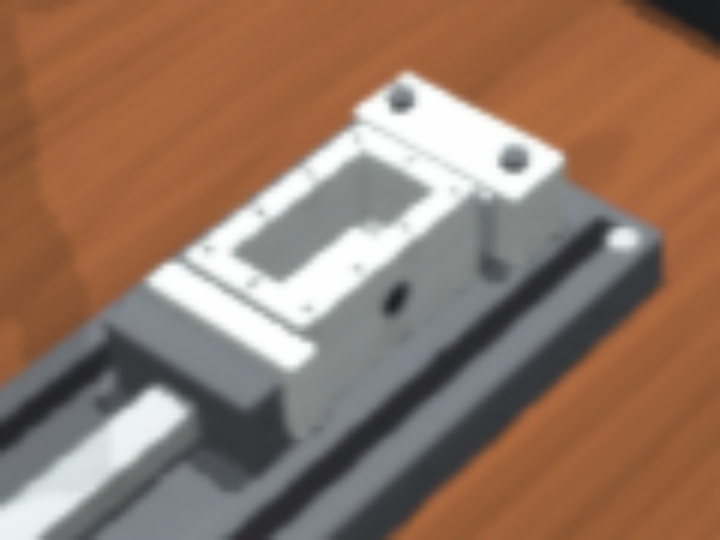

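The gap to the pad is nearly gone ((470,190) in the crop). Continuing slowly.

Emit:
send_rows(
  commands=[
    [[0,0.009,-0.022,0,0,0],[0,0.018,-0.045,0,0,0],[0,0.028,-0.066,0,0,0]],
  ],
)

```text
time_s: 24.9
ee_pos: [488.3, -221.3, 87.1]
ee_rot: [-25.4, 89.8, -95.3]
force: [-1.1, -5.8, -0.6]
gripper_width: 24.9
```

```bash
python3 arc.py "[0, 0.028, -0.066, 0, 0, 0]" 548.3 -225.8 60 0.03 4
```

```text
t 24.9 cmd [ 488.7 -219.6   87.1] phi 174.0 r 59.97 | meas [ 488.3 -221.3   87.1] phi 175.7 r 60.18 | tool pushes: tang 5.84 rad -0.63 Fz -0.6 w 24.9
[[0, 0.008, -0.016, 0, 0, 0], [0, 0.016, -0.032, 0, 0, 0], [0, 0.026, -0.048, 0, 0, 0], [0, 0.035, -0.063, 0, 0, 0]]
```

Emit:
send_rows(
  commands=[
    [[0,0.008,-0.016,0,0,0],[0,0.016,-0.032,0,0,0],[0,0.026,-0.048,0,0,0],[0,0.035,-0.063,0,0,0]],
  ],
)

```text
time_s: 25.4
ee_pos: [489.3, -214.1, 87.1]
ee_rot: [-32.3, 89.8, -102.3]
force: [-1.6, -6.1, 0.0]
gripper_width: 25.7
```

```bash
python3 arc.py "[0, 0.035, -0.063, 0, 0, 0]" 548.3 -225.8 60 0.03 4
```

```text
t 25.4 cmd [ 489.8 -212.5   87.1] phi 167.2 r 60.01 | meas [ 489.3 -214.1   87.1] phi 168.8 r 60.19 | tool pushes: tang 6.33 rad -0.42 Fz 0.0 w 25.7
[[0, 0.01, -0.015, 0, 0, 0], [0, 0.021, -0.03, 0, 0, 0], [0, 0.031, -0.044, 0, 0, 0], [0, 0.043, -0.058, 0, 0, 0]]
```

Emit:
send_rows(
  commands=[
    [[0,0.01,-0.015,0,0,0],[0,0.021,-0.03,0,0,0],[0,0.031,-0.044,0,0,0],[0,0.043,-0.058,0,0,0]],
  ],
)

```text
time_s: 25.9
ee_pos: [491.0, -207.0, 87.0]
ee_rot: [-44.0, 89.8, -113.9]
force: [-3.4, -5.8, 0.6]
gripper_width: 25.2
```

```bash
python3 arc.py "[0, 0.043, -0.058, 0, 0, 0]" 548.3 -225.8 60 0.03 4
```

```text
t 25.9 cmd [ 491.8 -205.5   87.1] phi 160.3 r 59.98 | meas [ 491. -207.   87.] phi 161.9 r 60.25 | tool pushes: tang 6.54 rad -1.47 Fz 0.6 w 25.2
[[0, 0.012, -0.014, 0, 0, 0], [0, 0.024, -0.027, 0, 0, 0], [0, 0.036, -0.04, 0, 0, 0], [0, 0.049, -0.053, 0, 0, 0]]
```

Emit:
send_rows(
  commands=[
    [[0,0.012,-0.014,0,0,0],[0,0.024,-0.027,0,0,0],[0,0.036,-0.04,0,0,0],[0,0.049,-0.053,0,0,0]],
  ],
)

```text
time_s: 26.4
ee_pos: [493.7, -200.3, 87.0]
ee_rot: [-51.0, 89.8, -120.9]
force: [-1.9, -6.5, 0.7]
gripper_width: 25.1
```

```bash
python3 arc.py "[0, 0.049, -0.053, 0, 0, 0]" 548.3 -225.8 60 0.03 4
```

```text
t 26.4 cmd [ 494.6 -198.9   87.1] phi 153.4 r 60.04 | meas [ 493.7 -200.3   87. ] phi 155.0 r 60.29 | tool pushes: tang 6.7 rad 1.0 Fz 0.7 w 25.1
[[0, 0.014, -0.012, 0, 0, 0], [0, 0.027, -0.024, 0, 0, 0], [0, 0.041, -0.035, 0, 0, 0], [0, 0.055, -0.046, 0, 0, 0]]
```

Emit:
send_rows(
  commands=[
    [[0,0.014,-0.012,0,0,0],[0,0.027,-0.024,0,0,0],[0,0.041,-0.035,0,0,0],[0,0.055,-0.046,0,0,0]],
  ],
)

```text
time_s: 26.9
ee_pos: [497.0, -194.0, 87.0]
ee_rot: [-60.5, 89.8, -130.5]
force: [-3.5, -6.4, 0.9]
gripper_width: 25.8
```

```bash
python3 arc.py "[0, 0.055, -0.046, 0, 0, 0]" 548.3 -225.8 60 0.03 4
```

```text
t 26.9 cmd [ 498.2 -192.7   87.1] phi 146.5 r 60.03 | meas [ 497. -194.   87.] phi 148.2 r 60.33 | tool pushes: tang 7.3 rad 0.37 Fz 0.9 w 25.8
[[0, 0.015, -0.01, 0, 0, 0], [0, 0.03, -0.02, 0, 0, 0], [0, 0.045, -0.03, 0, 0, 0], [0, 0.061, -0.039, 0, 0, 0]]
```

Emit:
send_rows(
  commands=[
    [[0,0.015,-0.01,0,0,0],[0,0.03,-0.02,0,0,0]],
  ],
)

```text
time_s: 27.15
ee_pos: [499.0, -191.0, 87.0]
ee_rot: [-67.5, 89.8, -137.4]
force: [-3.4, -6.3, 2.6]
gripper_width: 25.1
```

```bash
python3 arc.py "[0, 0.03, -0.02, 0, 0, 0]" 548.3 -225.8 60 0.03 4;python3 - <<'E'
from h import *
p,d=env.grab_frame("scene");cv2.imwrite("pics/s10.png",cv2.resize(p[180:270,205:325,::-1],None,fx=6,fy=6))
E
```

```text
t 27.15 cmd [ 500.4 -189.8   87.1] phi 143.1 r 59.96 | meas [ 499. -191.   87.] phi 144.8 r 60.34 | tool pushes: tang 7.15 rad 0.82 Fz 2.6 w 25.1
[[0, 0.015, -0.01, 0, 0, 0], [0, 0.031, -0.019, 0, 0, 0], [0, 0.046, -0.028, 0, 0, 0], [0, 0.062, -0.036, 0, 0, 0]]
```

View pics/s10.png

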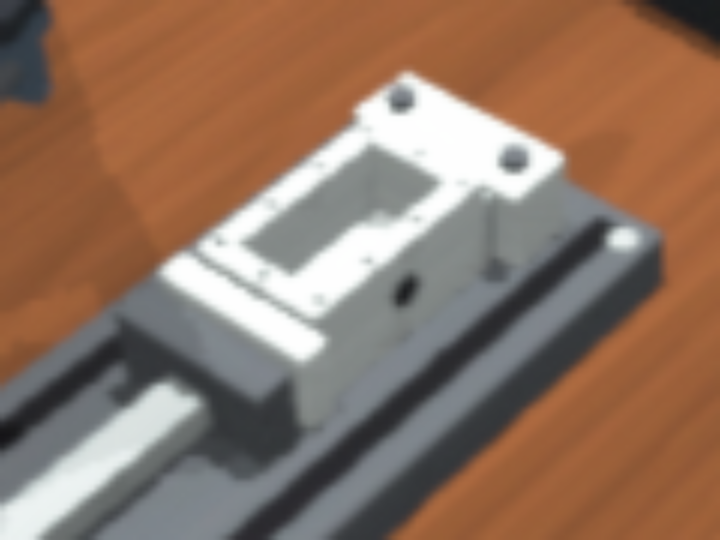

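Emit:
send_rows(
  commands=[
    [[0,0.015,-0.01,0,0,0],[0,0.031,-0.019,0,0,0],[0,0.046,-0.028,0,0,0]],
  ],
)

```text
time_s: 27.58
ee_pos: [502.0, -187.0, 87.0]
ee_rot: [-70.4, 89.8, -140.4]
force: [-4.3, -6.1, 2.8]
gripper_width: 25.4
```

```bash
python3 arc.py "[0, 0.046, -0.028, 0, 0, 0]" 548.3 -225.8 60 0.03 4
```

```text
t 27.575 cmd [ 503.7 -185.6   87.1] phi 137.9 r 60.04 | meas [ 502. -187.   87.] phi 140.0 r 60.4 | tool pushes: tang 7.47 rad 0.63 Fz 2.8 w 25.4
[[0, 0.016, -0.008, 0, 0, 0], [0, 0.032, -0.016, 0, 0, 0], [0, 0.049, -0.023, 0, 0, 0], [0, 0.066, -0.029, 0, 0, 0]]
```

Emit:
send_rows(
  commands=[
    [[0,0.016,-0.008,0,0,0],[0,0.032,-0.016,0,0,0]],
  ],
)

```text
time_s: 27.82
ee_pos: [504.1, -184.7, 87.0]
ee_rot: [-72.7, 89.7, -142.6]
force: [-6.2, -6.6, 2.2]
gripper_width: 25.4
```

```bash
python3 arc.py "[0, 0.032, -0.016, 0, 0, 0]" 548.3 -225.8 60 0.03 4
```

```text
t 27.825 cmd [ 506.2 -183.    87.1] phi 134.5 r 60.06 | meas [ 504.1 -184.7   87. ] phi 137.1 r 60.4 | tool pushes: tang 9.06 rad -0.05 Fz 2.2 w 25.4
[[0, 0.017, -0.007, 0, 0, 0], [0, 0.033, -0.013, 0, 0, 0], [0, 0.05, -0.02, 0, 0, 0], [0, 0.067, -0.025, 0, 0, 0]]
```

The push is rising, so there is contact with the pad. Now single small rows.

Emit:
send_rows(
  commands=[
    [[0,0.017,-0.007,0,0,0]],
  ],
)

```text
time_s: 27.95
ee_pos: [505.2, -183.5, 87.0]
ee_rot: [-75.1, 89.7, -145.0]
force: [-6.5, -7.8, 3.5]
gripper_width: 25.5
```

```bash
python3 arc.py "[0, 0.017, -0.007, 0, 0, 0]" 548.3 -225.8 60 0.02 3
```

```text
t 27.95 cmd [ 507.6 -181.7   87.1] phi 132.8 r 60.02 | meas [ 505.2 -183.5   87. ] phi 135.5 r 60.42 | tool pushes: tang 10.17 rad 0.82 Fz 3.5 w 25.5
[[0, 0.011, -0.004, 0, 0, 0], [0, 0.022, -0.009, 0, 0, 0], [0, 0.034, -0.013, 0, 0, 0]]
```

```bash
python3 - <<'E'
from h import *
for i in range(6):
    env.grab_frame("scene");s=env.state();m=s["ee_pos"];F=s["force"]
    ph=np.arctan2(m[1]+225.8,m[0]-548.3);print(s["time_s"],round(np.degrees(ph),2),round(-(F[0]*np.sin(ph)-F[1]*np.cos(ph)),2))
E
```

```text
28.0 135.35 8.91
28.05 135.35 8.64
28.1 135.37 8.52
28.15 135.36 8.43
28.2 135.34 8.29
28.25 135.36 9.08
```

Emit:
send_rows(
  commands=[
    [[0,0.009,-0.003,0,0,0],[0,0.018,-0.007,0,0,0]],
  ],
)

```text
time_s: 28.5
ee_pos: [506.3, -182.4, 87.0]
ee_rot: [-77.1, 89.6, -147.0]
force: [-7.5, -8.2, 3.4]
gripper_width: 25.2
```

```bash
python3 arc.py "[0, 0.018, -0.007, 0, 0, 0]" 548.3 -225.8 60 0.02 1; python3 - <<'E'
from h import *
for i in range(5):
    env.grab_frame("scene");s=env.state();m=s["ee_pos"];F=s["force"]
    ph=np.arctan2(m[1]+225.8,m[0]-548.3);print(s["time_s"],round(np.degrees(ph),2),round(-(F[0]*np.sin(ph)-F[1]*np.cos(ph)),2))
E
```

```text
t 28.5 cmd [ 509.  -180.5   87.1] phi 130.9 r 60.0 | meas [ 506.3 -182.4   87. ] phi 134.0 r 60.41 | tool pushes: tang 11.05 rad 0.67 Fz 3.4 w 25.2
[[0, 0.011, -0.004, 0, 0, 0]]
28.55 133.91 9.43
28.6 133.91 9.41
28.65 133.92 10.6
28.7 133.92 9.94
28.75 133.95 8.8
```

Settled push is 9.6 N (10–11 N while winding). I'll relax the arm's pre-load before opening, so that letting go does not shove the crank.

Emit:
send_rows(
  commands=[
    [[0,-0.009,0.002,0,0,0],[0,-0.018,0.005,0,0,0],[0,-0.027,0.007,0,0,0],[0,-0.027,0.007,0,0,0]],
  ],
)

```text
time_s: 29.25
ee_pos: [506.4, -182.3, 87.0]
ee_rot: [-69.9, 90.0, -139.9]
force: [-2.5, -3.3, 1.5]
gripper_width: 25.5
```

```bash
python3 arc.py "[0, -0.027, 0.007, 0, 0, 0]" 548.3 -225.8 60 0.02 1
```

```text
t 29.25 cmd [ 506.7 -182.    87.1] phi 133.5 r 60.38 | meas [ 506.4 -182.3   87. ] phi 134.0 r 60.41 | tool pushes: tang 4.07 rad 0.62 Fz 1.5 w 25.5
[[0, 0.013, -0.001, 0, 0, 0]]
```

Emit:
send_rows(
  commands=[
    [[0,-0.005,0.001,0,0,0],[0,-0.008,0.002,0,0,0],[0,-0.008,0.002,0,0,0]],
  ],
)

```text
time_s: 29.62
ee_pos: [506.4, -182.4, 87.0]
ee_rot: [87.0, 90.0, 17.0]
force: [-0.2, -2.4, 0.7]
gripper_width: 25.3
```

```bash
python3 arc.py "[0, -0.008, 0.002, 0, 0, 0]" 548.3 -225.8 60 0.02 1
```

```text
t 29.625 cmd [ 506.  -182.5   87.1] phi 134.3 r 60.52 | meas [ 506.4 -182.4   87. ] phi 134.0 r 60.37 | tool pushes: tang 1.8 rad 1.62 Fz 0.7 w 25.3
[[0, 0.013, -0.0, 0, 0, 0]]
```

Load is off and the crank angle has not moved (134.0°). Opening and lifting.

Emit:
send_rows(
  commands=[
    [[0,0,0,0,0,0],[0,0,0,0,0,0],[0,0,0,0,0,0],[0,0,0,0,0,0],[0,0,0,0,0,0]],
  ],
  jaw=-0.4,
)

```text
time_s: 30.25
ee_pos: [506.0, -182.4, 87.0]
ee_rot: [145.2, 90.0, 75.2]
force: [-0.2, -0.5, -0.7]
gripper_width: 63.9
```

Emit:
send_rows(
  commands=[
    [[-0.1,0,0,0,0,0],[-0.3,0,0,0,0,0],[-0.6,0,0,0,0,0],[-0.9,0,0,0,0,0],[-1,0,0,0,0,0],[-1,0,0,0,0,0]],
  ],
)

```text
time_s: 31.0
ee_pos: [506.1, -182.5, 187.4]
ee_rot: [53.8, 89.9, -16.2]
force: [-0.2, -0.1, 0.5]
gripper_width: 63.7
```

```bash
python3 arc.py "[-1, 0, 0, 0, 0, 0]" 548.3 -225.8 60 0.02 1; python3 - <<'E'
from h import *
p,d=env.grab_frame("scene");cv2.imwrite("pics/s11.png",cv2.resize(p[120:340,105:425,::-1],None,fx=2.5,fy=2.5));np.save("pics/s11.npy",p)
sg=cv2.cvtColor(p,cv2.COLOR_RGB2GRAY)
hs=cv2.cvtColor(p,cv2.COLOR_RGB2HSV)
E
```

```text
t 31.0 cmd [ 506.  -182.5  187.1] phi 134.3 r 60.52 | meas [ 506.1 -182.5  187.4] phi 134.3 r 60.41 | tool pushes: tang 0.2 rad -0.07 Fz 0.5 w 63.7
[[0, 0.013, -0.0, 0, 0, 0]]
```

View pics/s11.png

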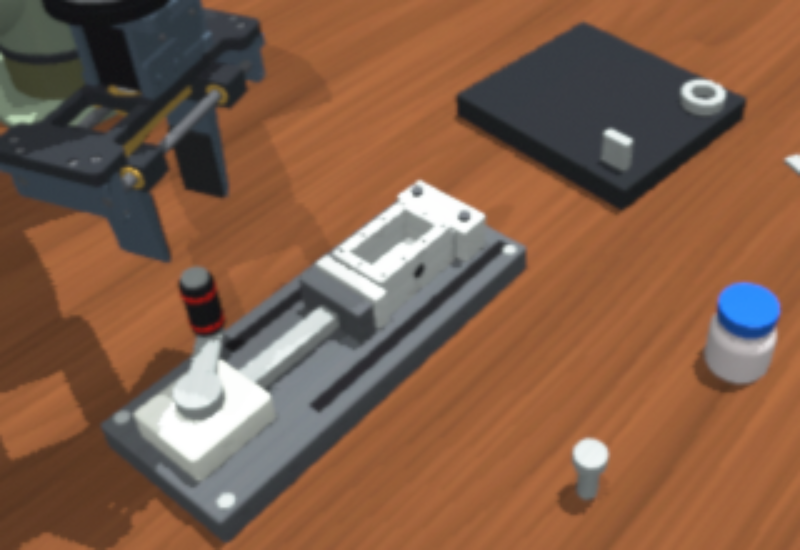

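The housing sits between jaw and anvil, the gripper is clear of the sleeve, and the four bystanders are where they were. One numeric check of the pose before handing in.

```bash
python3 - <<'E'
from h import *
p,d=env.grab_frame("scene");C=cloud("scene",d)
m=(C[...,0]>480)&(C[...,0]<610)&(C[...,1]>-90)&(C[...,1]<50)&(C[...,2]>72.2)&(C[...,2]<80)
P=C[m];lab=P[:,:2].astype(np.float32);r=cv2.minAreaRect(lab);print(m.sum(),r,np.median(P[:,2]))
# clean outline from side rim edge
w=np.percentile(P[:,1],[2,98]);print("y",w)
xs=[]
for y in range(int(w[0])+8,int(w[1])-8,6):
    q=P[abs(P[:,1]-y)<4];xs.append((y,q[:,0].min(),q[:,0].max()))
xs=np.array(xs);print(np.degrees(-np.arctan(np.polyfit(xs[:,0],xs[:,1],1)[0])),np.degrees(-np.arctan(np.polyfit(xs[:,0],xs[:,2],1)[0])),"mid x",(xs[:,1]+xs[:,2]).mean()/2)
s0=np.load("pics/scene0_p.npy")
for nm,(x0,y0,x1,y1) in dict(jar=(380,230,425,275),plug=(328,290,355,322),ring=(372,145,400,172),block=(342,168,362,190)).items():
    dd=cv2.absdiff(s0[y0:y1,x0:x1],p[y0:y1,x0:x1]).max(2);print(nm,"changed px",(dd>50).sum())
s=env.state();print(s["time_s"],s["force"].round(2))
E
```

```text
484 ((541.7133178710938, -13.391067504882812), (67.77783966064453, 123.73158264160156), 0.1976495236158371) 75.66031487495928
y [-62.86814575  46.19468509]
1.1943969580914466 1.70074159995192 mid x 543.8152274696128
jar changed px 0
plug changed px 0
ring changed px 0
block changed px 0
31.1 [-1.06  0.12 -0.32]
```

```bash
python3 -c "
from workcell import env
print(env.job_done())"
```

```text
the job is handed in; nothing more can be done
None
```

The housing is clamped, everything is let go, and the job is handed in; it reports no verdict. I set the housing flat on the bed and let go. Then I gripped the sleeve and wound it clockwise about 7.8 rad without letting go, slowing at the end.

**Push:** It was about 6–7 N while idle. The highest single reading was 11.05 N, just after the last small step. It settled at about 9.6 N, inside the 8.5–11.5 N band and below the 13 N limit. Single readings scatter by about 1 N.

**Letting go:** I backed off the arm's load before opening the gripper, and the measured sleeve angle stayed at 134.0°. The gripper is now about 100 mm higher and clear, with the force reading near zero.

**Last checks:**
- **Alignment:** The long edges of the housing read 1.2° and 1.7°, against 1.6° for the clamp.
- **Centring:** It sits within about 2 mm of the centre line.
- **Height:** The rim is at 75.7 mm, where lying flat gives 75 mm.
- **Bystanders:** The camera view of the three gauges and the jar is unchanged from the start.

**Not conclusive:** A rectangle fitted to the whole depth patch came out too large (68 × 124 mm) because it also caught points from the anvil, so I did not use it. The jaw and anvil forces were not measured directly. From the push I estimate the jaw force at about 25 N.

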